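# Open the sprung switch box and switch on two circuits

## Task

Clear the way for the switch box's cover: take the channel piece off the cover and the tape measure out of the place where the cover comes down, and set both on the bench out of its way. Then press the latch's thumb pad and let the cover spring fully open by itself, with neither the robot nor either of these two things touching it as it swings. Last, switch on the two ball-ended levers (fully over toward the hinge), leaving the three flat levers as they are and the mug, the tin and the dish where they stand.

Things in the scene. Friction and masses are not known exactly. Their poses are not given: they have to be found in the camera images.
- switch_box: Grey steel switch box bolted to the bench, base 240 mm along its x, 136 mm along its y, rim 75 mm high; latch on its -y side, cover hinge on its +y side. Origin: centre of its underside. Under the cover five levers stand in a row along box x at y = 0, 40 mm apart (x = -80, -40, 0, 40, 80 mm; which stands where varies).
- cover (a joint): Sprung hinged cover of the box: 240 x 136 mm, 50 mm deep, flat top 125 mm above the bench when shut. 0 = shut and latched (rests near 0.01), 3.0 = fully open against its stop, upside down beside the box. Released, it springs up and over toward box +y by itself in about 1.2 s, its free edge sweeping an arc of 150 mm radius about the hinge.
- cover_hinge (a point): Middle of the cover's hinge axis (along box x), at box y = 71 mm, 75 mm above the bench. The open cover lies beyond it: box x -120 to 120 mm, y 70 to 215 mm, from 25 mm up to about 95 mm above the bench; a thing taller than 20 mm standing there stops it.
- latch (a joint): The latch lever: 0 = at rest, holding the cover; it grows as the pad is pressed down and lets the cover go at about 0.09; stop at 0.20 (pad 13 mm down). Spring return: about 2 N at the pad to start, about 4 N to let go, 6 N at the stop.
- latch_pad (a point): Centre of the top of the black thumb pad (40 mm along box x, 34 mm along box y) at the end of the latch lever; at rest at box x = 0, y = -139 mm, 68 mm above the bench, 71 mm outside the cover's edge. Pressed straight down.
- channel: Bright folded steel channel piece, 36 mm wide along its x, 105 mm long along its y, 26 mm high, open upward, walls 4 mm; 0.2 kg. Origin: centre of its underside. Starts lying on the shut cover. Can be gripped across its 36 mm width.
- tape: Tape measure standing on its base, 30 mm thick along its x, 82 mm long along its y (body -31 to 41 mm), 64 mm high; 0.3 kg. Origin: about the centre of its underside. Starts on the bench beside the box on the hinge side, where the cover would come down. Can be gripped across its 30 mm thickness.
- ball_lever_1 (a joint): Steel stem with a 20 mm ball at its tip; it turns about a hinge 40 mm below the tip centre and stays where it is left (about 1.5 N at the tip moves it). 0 = off, leaning toward the latch side (box -y), 0.90 = on, leaning toward the hinge side (box +y), both 0.45 rad from upright; starts off.
- ball_lever_1_tip (a point): Centre of the 20 mm ball at the lever's tip; about 104 mm above the bench at either end of its swing, 109 mm when upright; it travels 35 mm along box y between off and on.
- ball_lever_2 (a joint): Steel stem with a 20 mm ball at its tip; it turns about a hinge 40 mm below the tip centre and stays where it is left (about 1.5 N at the tip moves it). 0 = off, leaning toward the latch side (box -y), 0.90 = on, leaning toward the hinge side (box +y), both 0.45 rad from upright; starts off.
- ball_lever_2_tip (a point): Centre of the 20 mm ball at the lever's tip; about 104 mm above the bench at either end of its swing, 109 mm when upright; it travels 35 mm along box y between off and on.
- flat_lever_1 (a joint): Steel stem with a flat paddle 20 mm wide along the row, 6 mm thick and 34 mm high at its tip; it turns about a hinge 40 mm below the tip centre and stays where it is left (about 1.5 N at the tip moves it). 0 = off, leaning toward the latch side (box -y), 0.90 = on, leaning toward the hinge side (box +y), both 0.45 rad from upright; starts off.
- flat_lever_1_tip (a point): Centre of the tip, 10 mm below the top of the flat paddle, at the lever's tip; about 104 mm above the bench at either end of its swing, 109 mm when upright; it travels 35 mm along box y between off and on.
- flat_lever_2 (a joint): Steel stem with a flat paddle 20 mm wide along the row, 6 mm thick and 34 mm high at its tip; it turns about a hinge 40 mm below the tip centre and stays where it is left (about 1.5 N at the tip moves it). 0 = off, leaning toward the latch side (box -y), 0.90 = on, leaning toward the hinge side (box +y), both 0.45 rad from upright; starts on.
- flat_lever_2_tip (a point): Centre of the tip, 10 mm below the top of the flat paddle, at the lever's tip; about 104 mm above the bench at either end of its swing, 109 mm when upright; it travels 35 mm along box y between off and on.
- flat_lever_3 (a joint): Steel stem with a flat paddle 20 mm wide along the row, 6 mm thick and 34 mm high at its tip; it turns about a hinge 40 mm below the tip centre and stays where it is left (about 1.5 N at the tip moves it). 0 = off, leaning toward the latch side (box -y), 0.90 = on, leaning toward the hinge side (box +y), both 0.45 rad from upright; starts off.
- flat_lever_3_tip (a point): Centre of the tip, 10 mm below the top of the flat paddle, at the lever's tip; about 104 mm above the bench at either end of its swing, 109 mm when upright; it travels 35 mm along box y between off and on.
- mug: Enamel mug, 83 mm across, 112 mm with its ear, 81 mm high, beyond the +x end of the box; origin: centre of its underside. Bystander.
- paste: Round tin, 72 mm across, 49 mm high, near the +x, +y corner of the box, outside the cover's swing; origin: centre of its underside. Bystander.
- dish: Round steel dish of washers, 140 mm across, 32 mm high, beside the latch on the box's +x, -y side; origin: centre of its underside. Bystander.

How it is judged:
By the outcome, as a careful person would: the job done as asked, in the order asked, and still so for the second after the job is handed in, with the robot touching nothing.
It also fails if it takes over 69 s, if anything falls off the work surface, if the arm or the gripper's body presses on something with over 40 N, if the wrist force passes 120 N, or if a joint passes its speed limit or range.

## Robot

A 6-joint arm with a two-finger parallel gripper is mounted at the origin on the work surface; the furniture and walls round the work are solid. World frame = base frame: x ahead of the robot, y to its left, z up, the work surface at z = 0. Lengths are in m, angles in rad, forces in N, time in s.
With the tool pointing down it reaches from about 0.325 to 0.9 m from the base axis. Payload 6.1 kg.
Tool frame: the origin (TCP) lies on the mounting face of the last link; the fingertips stand 173 mm ahead of it and the grasp point (between the pads) lies 155 mm ahead of it; z points along the fingers, y is the direction in which the jaws open and shut (so a half turn about z gives the same grasp; the last joint's range is limited). The gripper opens to 85 mm and grips with 20 to 120 N. Pads are 22 mm wide; open, the fingers measure 114 mm over their backs; the gripper's body (76 mm by 85 mm) begins 54 mm behind the grasp point. The pads swing forward as they close: fully open they stand 13 mm farther back than shut.
Start: joints at [-1.233, 0.22, 1.526, -0, 1.395, -0.126], TCP at [0.28, -0.559, 0.405] pointing down, gripper open.
Joint ranges: [-2.98, 2.98], [-0.91, 2.08], [0.09, 2.57], [-1.24, 4.39], [0.2, 2.65], [-2.68, 2.68]. Speed limits (rad/s): [2.57, 2.57, 3.01, 3.14, 3.14, 3.14].

## Interface

Orientations are given as [roll, pitch, yaw] about the fixed x, y, z axes, in that order (R = Rz(yaw) Ry(pitch) Rx(roll)).
In Python, from bench import manip, read_camera, nets gives the robot as it stands.
- The arm moves only by the tool move_arm, never from a script. Its argument "commands" is a list of rows, each an object of numbers: "x", "y", "z": the shift along the tool's x, y, z in cm; "spin": the turn about the tool's z in degrees; "jaw": the opening, from 0 (shut) to 1 (fully open). In form: [{"x": .., "y": .., "z": .., "spin": .., "jaw": ..}, ...]. A call has 1 to 5 rows; each row shifts and turns the commanded pose from where the row before left it, along the tool's axes as they then stand; what a row does not reach is not made up. A row lasts 1/12 s, in which the tool goes at most 41.7 mm and 7.16 degrees, less where a joint would pass 70% of its speed; a pose out of reach is approached as far as the arm can. A call is refused whole if a number of a shift passes 4.17 or a number of a turn 7.16, either way. A call with a gripper value outside its range is refused whole. The fingers move at their own pace and stop on an object; "squeeze" is the grip in N (left out, the last holds). Time passes only in rows, so rows that do not move let the fingers close. It gives the time, the measured TCP pose, the force and the opening at its end, in the units of the state.
- manip.get_state(): the state, without advancing time (a new reading comes with each control period).
- read_camera(name): name is "scene" or "top"; returns a dict with "img" (400x640x3 uint8, red, green, blue), "mtx" (3x3 intrinsics, pixels), "R" (3x3) and "t" (3): a world point X has camera coordinates R X + t. Camera axes: x right, y down, z forward; pixel columns grow to the right and rows downward; lengths in m; the calibration is good to about 2 mm. A picture is of the moment at which its call begins. There is no depth.
- manip.finish_job(): hands the job in, once; it reports no verdict.
Trained networks look in a picture, given as the dict that the camera call returned (one of the last four; its "shot" number tells which), for a name from the list of things; names that differ only in an ending like _2 or _b are one class to them, and where a whole thing is asked for, a point or a joint stands for the part that bears it (a point fixed in the world has none). Each returns a list of dicts, best first, with "confidence" (0 to 1); they miss things now and then, are a little off and sometimes report something else, mostly with a low value. They report only what shows in the picture. A call takes as long as a camera call.
- nets.silhouettes(picture, name): "region" (400x640 bool, what is visible of it) and "centre" ([column, row] in pixels, amid what is visible of it).
The state is a dict: "t": time; "joints": joint angles; "joint_velocities": joint speeds; "effort": joint torques, N m; "position": TCP position; "eef_rot": TCP orientation; "ft_force": force on the tool from outside, world axes, zero at the start; "ft_torque": the same for the moment, N m; "grip_width": finger opening in m.
Only numpy, scipy, OpenCV 4.12 (cv2) and the standard library are available. Lean on these libraries where they do the work, as an engineer would, in place of code of your own. Each camera call takes 0.05 s, during which the arm holds its last target.

## Working session

There is one attempt and no reset: what is moved stays moved. The work goes in short steps, Python scripts to look and compute and a tool call to move; the robot and the scene stay as the last step left them, time stands still between calls to the robot, and variables do not carry over. Pictures are saved under pics/ and viewed, and the job is handed in when it is done.

Besides the shell and the picture viewer there is one more tool, called as name([rows], argument=value, ...), one row to a line, values as JSON. move_arm: Moves the arm, as the interface text tells. Its arguments: {"type":"object","properties":{"commands":{"type":"array","items":{"type":"object","properties":{"x":{"type":"number"},"y":{"type":"number"},"z":{"type":"number"},"spin":{"type":"number"},"jaw":{"type":"number"}}}},"squeeze":{"type":"number"}},"required":["commands"]}

```bash
ls; mkdir -p pics; python3 - <<'E'
from bench import manip, read_camera, nets
import cv2, numpy as np, pickle
s=manip.get_state(); print({k:np.round(v,3).tolist() for k,v in s.items()})
P={}
for n in ["scene","top"]:
    p=read_camera(n); P[n]=p
    cv2.imwrite(f"pics/{n}0.png",p["img"][:,:,::-1]); print(n,p["mtx"],p["R"],p["t"])
pickle.dump(P,open("p0.pkl","wb"))
E
```

```text
pics
{'t': 0.0, 'joints': [-1.233, 0.221, 1.528, 0.0, 1.395, -0.126], 'joint_velocities': [0.0, 0.0, 0.001, -0.001, 0.001, -0.001], 'effort': [-0.001, -49.692, -38.939, -0.0, 0.011, -0.0], 'position': [0.28, -0.559, 0.404], 'eef_rot': [-3.14, -0.0, 0.464], 'ft_force': [0.208, 0.446, -0.105], 'ft_torque': [0.009, -0.007, 0.04], 'grip_width': 0.085}
scene [[436.34026119   0.         314.92811304]
 [  0.         436.34026119 191.76045626]
 [  0.           0.           1.        ]] [[-0.89694457 -0.44148794  0.0240591 ]
 [-0.2451852   0.45137143 -0.8579907 ]
 [ 0.36793295 -0.77546904 -0.51310146]] [0.52103713 0.24572698 1.00883397]
top [[443.07762777   0.         323.01292654]
 [  0.         443.07762777 210.92850822]
 [  0.           0.           1.        ]] [[ 0.01207249 -0.99955043 -0.02744442]
 [-0.99639356 -0.00971994 -0.08429349]
 [ 0.08398884  0.02836308 -0.99606296]] [-0.02378719  0.60094649  1.1135416 ]
```

View pics/scene0.png

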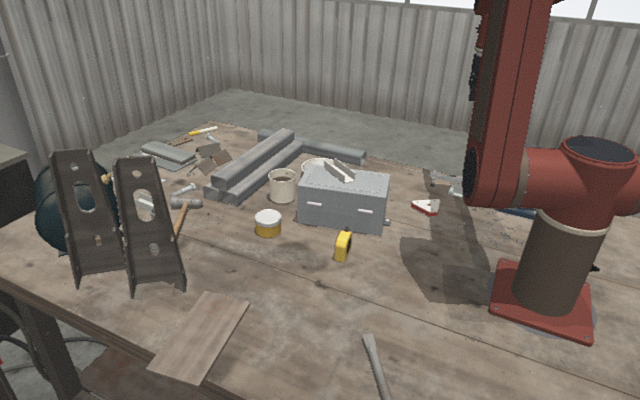

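View pics/top0.png

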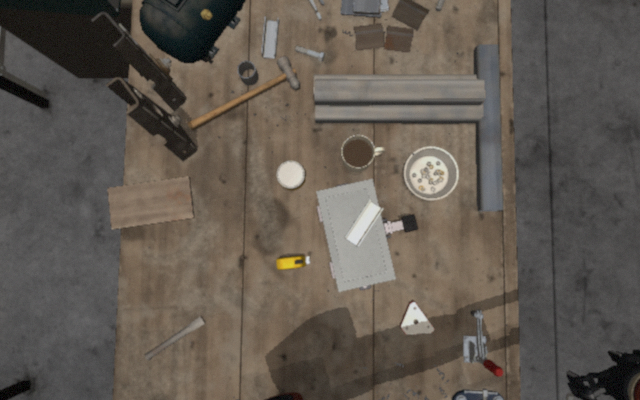

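The top view shows the box centred near (357,235), with the cover's hinge side to the left. The channel lies on the cover near (365,223), the tape at (292,262), the latch pad at (408,223), the tin at (291,174), the mug at (358,152) and the dish at (431,173). Next I'll get precise poses.

```bash
cat > h.py <<'E'
import numpy as np, cv2
def px2w(p,uv,z):
    K,R,t=p["mtx"],np.array(p["R"]),np.array(p["t"])
    d=R.T@np.linalg.inv(K)@np.array([uv[0],uv[1],1.]); c=-R.T@t
    return c+d*(z-c[2])/d[2]
def proj(p,X):
    X=np.atleast_2d(X); q=(np.array(p["R"])@X.T).T+p["t"]; q=q@np.array(p["mtx"]).T; return q[:,:2]/q[:,2:]
def crop(p,u0,v0,w,h,s,fn,draw=[]):
    im=p["img"][:,:,::-1].copy()
    im=cv2.resize(im[v0:v0+h,u0:u0+w],None,fx=s,fy=s,interpolation=cv2.INTER_CUBIC)
    for X in draw:
        q=((proj(p,X)+0.5-[u0,v0])*s).astype(int); cv2.polylines(im,[q.reshape(-1,1,2)],False,(0,0,255),1)
    cv2.imwrite(fn,im)
E
python3 - <<'E'
from bench import manip, read_camera, nets
from h import *; import pickle
p=read_camera("top"); q=read_camera("scene")
pickle.dump({"top":p,"scene":q},open("p0.pkl","wb"))
zs=dict(switch_box=.125,cover=.125,channel=.151,tape=.064,mug=.081,paste=.049,dish=.032,latch_pad=.068)
for n,z in zs.items():
    for nm,pp in (("top",p),("scene",q)):
        r=nets.silhouettes(pp,n)
        for k in r[:2]:
            m=k["region"].astype(np.uint8); c,_=cv2.findContours(m,0,2); c=max(c,key=cv2.contourArea)
            rect=cv2.minAreaRect(c)
            print(n,nm,round(k["confidence"],2),np.round(k["centre"],1),m.sum(),"w",np.round(px2w(pp,k["centre"],z)[:2],3), np.round(cv2.boxPoints(rect),1).tolist() if nm=="top" else "")
            if nm=="top": print("   ",[np.round(px2w(pp,x,z)[:2],3).tolist() for x in cv2.boxPoints(rect)])
crop(p,260,130,210,180,3.5,"pics/c0.png")
crop(q,240,140,170,140,4.5,"pics/s0.png")
E
```

```text
switch_box top 0.7 [350.9 240.2] 6075 w [ 0.525 -0.086] [[312.5, 189.8000030517578], [405.0, 169.1999969482422], [428.5, 274.6000061035156], [335.8999938964844, 295.1000061035156]]
    [[0.642, 0.005], [0.693, -0.212], [0.448, -0.264], [0.398, -0.052]]
switch_box top 0.19 [431.2 173.5] 2348 w [ 0.683 -0.273] [[393.0, 172.0], [430.5, 134.5], [469.0, 173.0], [431.5, 210.5]]
    [[0.686, -0.184], [0.776, -0.272], [0.685, -0.361], [0.596, -0.273]]
switch_box scene 0.92 [344.4 198.3] 5139 w [0.499 0.001] 
cover top 0.67 [351.8 242.2] 5103 w [ 0.52  -0.088] [[316.0, 190.89999389648438], [374.1000061035156, 178.1999969482422], [395.79998779296875, 277.8999938964844], [337.6000061035156, 290.5]]
    [[0.64, -0.003], [0.671, -0.139], [0.44, -0.19], [0.409, -0.056]]
cover scene 0.95 [346.3 187.1] 3087 w [ 0.517 -0.054] 
channel top 0.88 [362.8 224. ] 741 w [ 0.562 -0.112] [[344.20001220703125, 236.1999969482422], [369.0, 199.0], [383.5, 208.6999969482422], [358.79998779296875, 245.8000030517578]]
    [[0.534, -0.07], [0.619, -0.126], [0.597, -0.159], [0.512, -0.103]]
channel scene 0.67 [339.9 
[... 940 characters left out ...]
], [277.0, 190.0]]
    [[0.731, 0.101], [0.731, 0.03], [0.652, 0.028], [0.651, 0.099]]
dish top 0.8 [432.5 174.3] 2344 w [ 0.697 -0.296] [[404.0, 146.0], [458.0, 146.0], [458.0, 199.0], [404.0, 199.0]]
    [[0.77, -0.224], [0.771, -0.362], [0.634, -0.36], [0.633, -0.223]]
dish scene 0.7 [318.5 158.8] 131 w [ 0.735 -0.34 ] 
dish scene 0.24 [281.1 185.6] 827 w [ 0.756 -0.115] 
latch_pad top 0.63 [406.1 224.4] 384 w [ 0.566 -0.223] [[383.5, 220.10000610351562], [414.3999938964844, 213.1999969482422], [417.8999938964844, 228.89999389648438], [387.0, 235.8000030517578]]
    [[0.576, -0.167], [0.594, -0.243], [0.556, -0.251], [0.538, -0.176]]
latch_pad scene 0.5 [283.6 187.2] 854 w [ 0.713 -0.057]
```

View pics/c0.png

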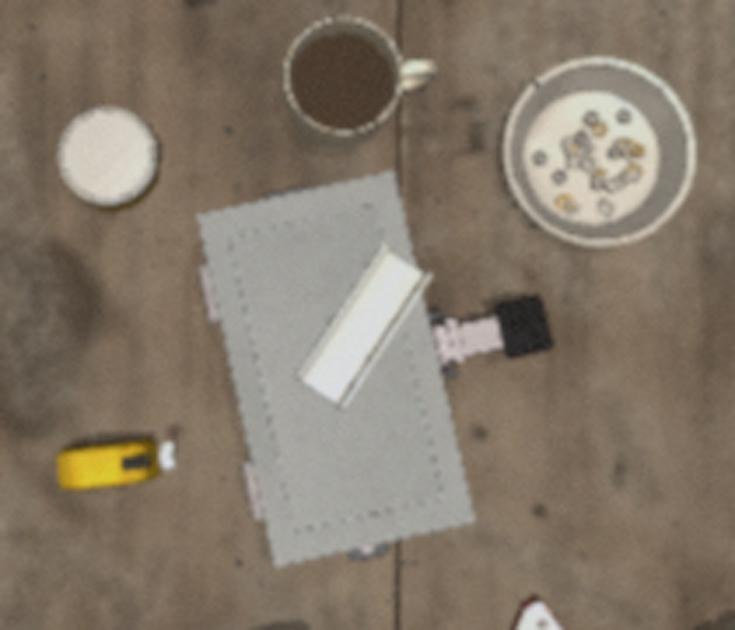

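View pics/s0.png

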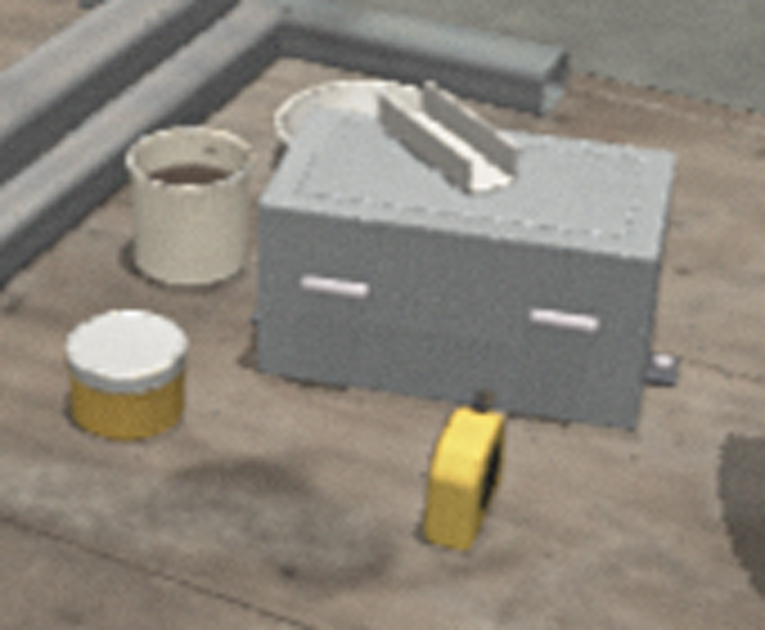

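The crop shows the cover corners at about (198,214), (392,171), (474,520) and (276,566). I'll fit model outlines to these and overlay them to check.

```bash
cat > poses.py <<'E'
from h import *; import pickle
from scipy.optimize import least_squares
P=pickle.load(open("p0.pkl","rb")); p,q=P["top"],P["scene"]
def cr(pts,u,v,s): return (np.array(pts,float)+.5)/s-.5+[u,v]
def fit(obs,model,x0):
    # obs list of (cam,uv) ; model Nx3
    def f(x):
        c,s=np.cos(x[2]),np.sin(x[2]); M=np.array([[c,-s,0],[s,c,0],[0,0,1]])
        W=model@M.T+[x[0],x[1],0]
        return np.concatenate([(proj(o,w)-uv).ravel() for (o,uv),w in zip(obs,W)])
    r=least_squares(f,x0,loss="soft_l1"); return r.x,r.fun
def W(x,m):
    c,s=np.cos(x[2]),np.sin(x[2]); M=np.array([[c,-s,0],[s,c,0],[0,0,1]]); return np.atleast_2d(m)@M.T+[x[0],x[1],0]
E
cat > fit0.py <<'E'
from poses import *
# box: local x=+x up in image; +y left
tc=cr([(198,214),(392,171),(474,520),(276,566)],260,130,3.5)
sc=cr([(263,206),(674,152),(658,258)],240,140,4.5)
m=np.array([[.12,.068,.125],[.12,-.068,.125],[-.12,-.068,.125],[-.12,.068,.125],[.12,.068,.125],[-.12,-.068,.125],[-.12,.068,.125]])
obs=[(p,u) for u in tc]+[(q,u) for u in sc]
bx,r=fit(obs,m,[.54,-.1,.2]); print("box",np.round(bx,4),np.round(r,1))
bt,r=fit(obs[:4],m[:4],[.54,-.1,.2]); print("box top only",np.round(bt,4),np.round(r,1))
# channel
tc=cr([(388,246),(431,273),(344,407),(300,377)],260,130,3.5)
sc=cr([(380,95),(470,190),(430,84),(518,150)],240,140,4.5)
z=.151
# ends: local -y far? use local y along long axis; A=(388,246) far-left, B=(431,273), C=(344,407), D=(300,377)
m=np.array([[-.018,.0525,z],[.018,.0525,z],[.018,-.0525,z],[-.018,-.0525,z]])
cx,r=fit([(p,u) for u in tc],m,[.56,-.11,-.6]); print("chan",np.round(cx,4),np.round(r,1))
print("pad", W(bx,[0,-.139,.068]), "hinge",W(bx,[0,.071,.075]))
box=lambda x,a,b,c,d,z0,z1:[W(x,np.array([[a,c,zz],[b,c,zz],[b,d,zz],[a,d,zz],[a,c,zz]])) for zz in (z0,z1)]
tp=[.473,.0545,1.77+np.pi-np.pi] 
import sys
# tape: yellow mask vs model in both views
tx=np.array([.473,.055,np.deg2rad(12)])
D=box(bx,-.12,.12,-.068,.068,0,.125)+box(bx,-.02,.02,-.156,-.122,.068,.068)+box(cx,-.018,.018,-.0525,.0525,.125,.151)+box(tx,-.015,.015,-.031,.041,0,.064)+box(bx,-.12,.12,.07,.215,0.0,.0)
crop(p,260,130,210,180,3.5,"pics/c1.png",D); crop(q,240,140,170,140,4.5,"pics/s1.png",D)
np.save("bx.npy",bx);np.save("cx.npy",cx)
E
python3 fit0.py
```

```text
box [ 0.5388 -0.0956  0.2335] [-0.8  0.2  0.2 -0.4  0.7  0.5 -0.4  0.3 -1.3 -0.7  0.4 -0.6 -0.1 -0.2]
box top only [ 0.5391 -0.0957  0.2319] [-0.6 -0.1  0.4 -0.5  0.7  0.4 -0.4  0.1]
chan [ 0.5648 -0.1148 -2.1469] [-0.3 -0.8  0.7  0.2  0.2  0.4 -0.5  0.1]
pad [[ 0.57092835 -0.23078167  0.068     ]] hinge [[ 0.52233243 -0.0264818   0.075     ]]
```

View pics/c1.png

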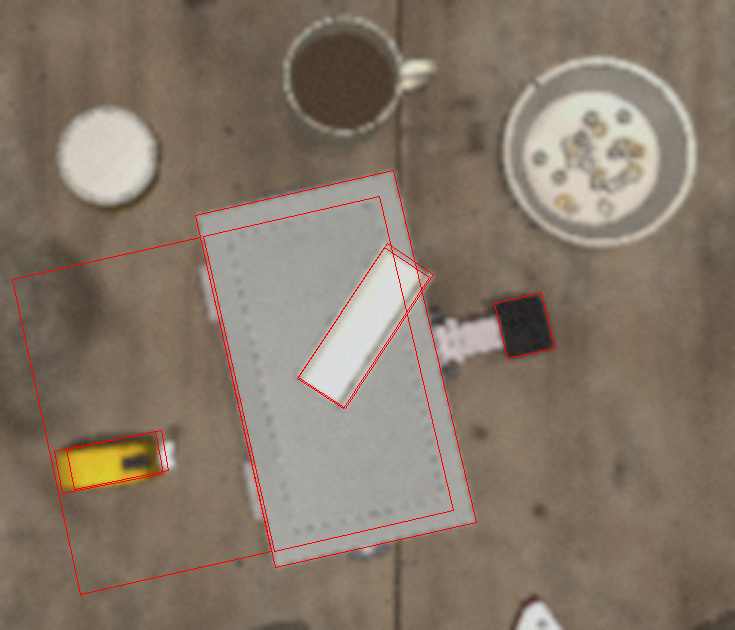

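View pics/s1.png

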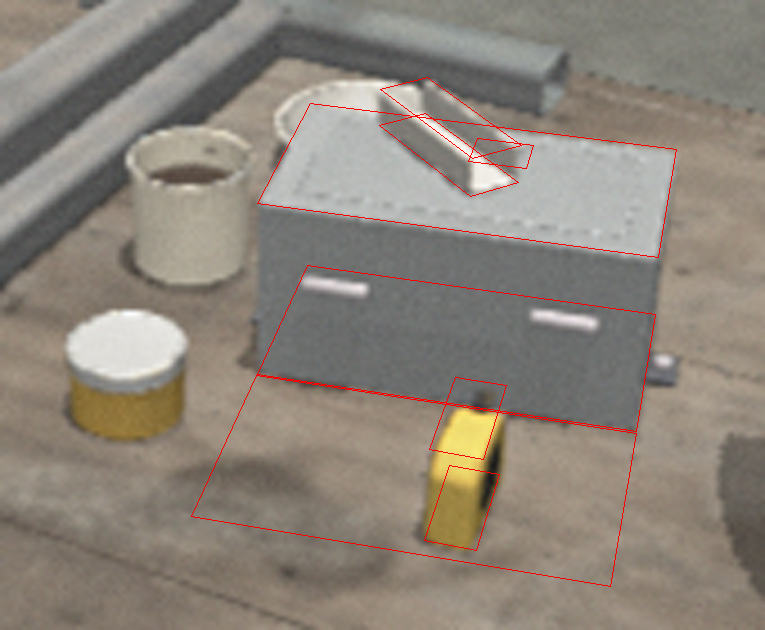

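The overlays fit to within about 1–2 mm on the box, pad, channel and tape. The tape hook points toward −y. Next is a planner helper that turns targets into rows.

```bash
cat > plan.py <<'E'
# plan.py x y z yawdeg(tool x world heading) [step_cm] [from x y z yaw]
import sys, numpy as np
from bench import manip
s=manip.get_state(); a=[float(v) for v in sys.argv[1:]]
cur=np.array(s["position"]); r=np.array(s["eef_rot"]); yaw=np.degrees(r[2])
if len(a)>5: cur=np.array(a[5:8]); yaw=a[8]
step=a[4] if len(a)>4 else 4.0
print("t",round(s["t"],2),"pos",np.round(s["position"],4),"rot",np.round(r,3),"F",np.round(s["ft_force"],1),"w",round(s["grip_width"],4))
d=(np.array(a[:3])-cur)*100; dyaw=(a[3]-yaw+180)%360-180
n=int(max(np.ceil(np.linalg.norm(d)/step),np.ceil(abs(dyaw)/7.0),1)); rem=d.copy(); ry=dyaw
out=[]
for i in range(n):
    k=n-i; c,si=np.cos(np.radians(yaw)),np.sin(np.radians(yaw))
    w=rem/k; sp=round(-ry/k,1)
    t=np.round([c*w[0]+si*w[1], si*w[0]-c*w[1], -w[2]],2)
    rem-=np.array([c*t[0]+si*t[1], si*t[0]-c*t[1], -t[2]]); ry+=sp; yaw-=sp
    out.append((*t,sp))
for i,o in enumerate(out): print(("--\n" if i%5==0 else "")+'{"x":%.2f,"y":%.2f,"z":%.2f,"spin":%.1f},'%o)
E
python3 - <<'E'
import numpy as np; bx=np.load("bx.npy");cx=np.load("cx.npy"); print(bx,cx,np.degrees(cx[2]))
E
python3 plan.py .565 -.115 .40 -33 4.0
```

```text
[ 0.53876248 -0.09555461  0.2335259 ] [ 0.56480619 -0.11476382 -2.14690709] -123.0087152035108
t 1.0 pos [ 0.2796 -0.559   0.4047] rot [-3.142 -0.     0.464] F [-0.5 -0.   0.1] w 0.0855
--
{"x":3.24,"y":-1.92,"z":0.03,"spin":4.3},
{"x":3.09,"y":-2.16,"z":0.03,"spin":4.3},
{"x":2.92,"y":-2.39,"z":0.03,"spin":4.2},
{"x":2.73,"y":-2.59,"z":0.03,"spin":4.3},
{"x":2.53,"y":-2.79,"z":0.03,"spin":4.2},
--
{"x":2.32,"y":-2.97,"z":0.04,"spin":4.3},
{"x":2.09,"y":-3.14,"z":0.03,"spin":4.2},
{"x":1.86,"y":-3.28,"z":0.04,"spin":4.3},
{"x":1.61,"y":-3.41,"z":0.03,"spin":4.2},
{"x":1.35,"y":-3.52,"z":0.04,"spin":4.3},
--
{"x":1.08,"y":-3.61,"z":0.03,"spin":4.2},
{"x":0.82,"y":-3.68,"z":0.04,"spin":4.3},
{"x":0.54,"y":-3.74,"z":0.03,"spin":4.2},
{"x":0.26,"y":-3.76,"z":0.04,"spin":4.3},
```

move_arm([
  {"x":3.24,"y":-1.92,"z":0,"spin":4.3,"jaw":1},
  {"x":3.09,"y":-2.16,"z":0,"spin":4.3},
  {"x":2.92,"y":-2.39,"z":0,"spin":4.2},
  {"x":2.73,"y":-2.59,"z":0,"spin":4.3},
  {"x":2.53,"y":-2.79,"z":0,"spin":4.2},
])

```text
invalid input at $.commands[1]: expected keys x, y, z, spin, jaw
```

move_arm([
  {"x":2.32,"y":-2.97,"z":0,"spin":4.3},
  {"x":2.09,"y":-3.14,"z":0,"spin":4.2},
  {"x":1.86,"y":-3.28,"z":0,"spin":4.3},
  {"x":1.61,"y":-3.41,"z":0,"spin":4.2},
  {"x":1.35,"y":-3.52,"z":0,"spin":4.3},
])

```text
invalid input at $.commands[0]: expected keys x, y, z, spin, jaw
```

move_arm([
  {"x":1.08,"y":-3.61,"z":0,"spin":4.2},
  {"x":0.82,"y":-3.68,"z":0,"spin":4.3},
  {"x":0.54,"y":-3.74,"z":0,"spin":4.2},
  {"x":0.26,"y":-3.76,"z":0,"spin":4.3},
  {"x":0,"y":0,"z":0},
])

```text
invalid input at $.commands[0]: expected keys x, y, z, spin, jaw
```

```bash
python3 plan.py .565 -.115 .30 -33 3.0
```

```text
t 1.0 pos [ 0.2796 -0.559   0.4047] rot [-3.142 -0.     0.464] F [-0.5 -0.   0.1] w 0.0855
--
{"x":2.52,"y":-1.50,"z":0.58,"spin":3.3},
{"x":2.43,"y":-1.64,"z":0.58,"spin":3.3},
{"x":2.33,"y":-1.78,"z":0.58,"spin":3.3},
{"x":2.23,"y":-1.91,"z":0.58,"spin":3.3},
{"x":2.11,"y":-2.03,"z":0.58,"spin":3.3},
--
{"x":1.99,"y":-2.15,"z":0.58,"spin":3.3},
{"x":1.87,"y":-2.26,"z":0.58,"spin":3.3},
{"x":1.73,"y":-2.37,"z":0.58,"spin":3.3},
{"x":1.59,"y":-2.46,"z":0.58,"spin":3.3},
{"x":1.45,"y":-2.55,"z":0.58,"spin":3.3},
--
{"x":1.30,"y":-2.63,"z":0.58,"spin":3.3},
{"x":1.15,"y":-2.70,"z":0.58,"spin":3.3},
{"x":0.99,"y":-2.76,"z":0.58,"spin":3.3},
{"x":0.83,"y":-2.81,"z":0.59,"spin":3.3},
{"x":0.67,"y":-2.86,"z":0.58,"spin":3.3},
--
{"x":0.50,"y":-2.89,"z":0.59,"spin":3.4},
{"x":0.33,"y":-2.91,"z":0.58,"spin":3.3},
{"x":0.16,"y":-2.93,"z":0.59,"spin":3.4},
```

All keys are needed in every row.

move_arm([
  {"x":3.24,"y":-1.92,"z":0,"spin":4.3,"jaw":1},
  {"x":3.09,"y":-2.16,"z":0,"spin":4.3,"jaw":1},
  {"x":2.92,"y":-2.39,"z":0,"spin":4.2,"jaw":1},
  {"x":2.73,"y":-2.59,"z":0,"spin":4.3,"jaw":1},
  {"x":2.53,"y":-2.79,"z":0,"spin":4.2,"jaw":1},
])

```text
t: 1.42
position: [0.382, -0.3991, 0.4048]
eef_rot: [3.141, -0.0, 0.088]
ft_force: [0.3, -0.4, 0.3]
grip_width: 0.0855
```

move_arm([
  {"x":2.32,"y":-2.97,"z":0,"spin":4.3,"jaw":1},
  {"x":2.09,"y":-3.14,"z":0,"spin":4.2,"jaw":1},
  {"x":1.86,"y":-3.28,"z":0,"spin":4.3,"jaw":1},
  {"x":1.61,"y":-3.41,"z":0,"spin":4.2,"jaw":1},
  {"x":1.35,"y":-3.52,"z":0,"spin":4.3,"jaw":1},
])

```text
t: 1.83
position: [0.4841, -0.2402, 0.405]
eef_rot: [3.141, -0.001, -0.283]
ft_force: [0.7, -0.7, 0.6]
grip_width: 0.0857
```

move_arm([
  {"x":1.08,"y":-3.61,"z":0,"spin":4.2,"jaw":1},
  {"x":0.82,"y":-3.68,"z":0,"spin":4.3,"jaw":1},
  {"x":0.54,"y":-3.74,"z":0,"spin":4.2,"jaw":1},
  {"x":0.26,"y":-3.76,"z":0,"spin":4.3,"jaw":1},
  {"x":0,"y":0,"z":0,"spin":0,"jaw":1},
])

```text
t: 2.25
position: [0.5672, -0.1098, 0.4049]
eef_rot: [-3.138, -0.0, -0.575]
ft_force: [-0.4, -0.6, 0.4]
grip_width: 0.0853
```

```bash
python3 plan.py .565 -.115 .30 -33 3.0
```

```text
t 2.25 pos [ 0.5672 -0.1098  0.4049] rot [-3.138 -0.    -0.575] F [-0.4 -0.6  0.4] w 0.0853
--
{"x":0.02,"y":0.14,"z":2.62,"spin":0.0},
{"x":0.03,"y":0.14,"z":2.62,"spin":0.0},
{"x":0.02,"y":0.14,"z":2.62,"spin":0.0},
{"x":0.03,"y":0.14,"z":2.63,"spin":0.0},
```

move_arm([
  {"x":0,"y":0,"z":2.6,"spin":0,"jaw":1},
  {"x":0,"y":0,"z":2.6,"spin":0,"jaw":1},
  {"x":0,"y":0,"z":2.0,"spin":0,"jaw":1},
  {"x":0,"y":0,"z":0,"spin":0,"jaw":1},
])

```text
t: 2.58
position: [0.5631, -0.1145, 0.3276]
eef_rot: [3.139, 0.008, -0.576]
ft_force: [-1.7, 0.4, -0.8]
grip_width: 0.085
```

```bash
python3 plan.py .565 -.115 .30 -33 3.0; python3 - <<'E'
from bench import read_camera
from h import *
p=read_camera("scene"); crop(p,240,100,170,160,4,"pics/s2.png")
E
```

```text
t 2.58 pos [ 0.5631 -0.1145  0.3276] rot [ 3.139  0.008 -0.576] F [-1.7  0.4 -0.8] w 0.085
--
{"x":0.18,"y":-0.06,"z":2.76,"spin":0.0},
```

View pics/s2.png

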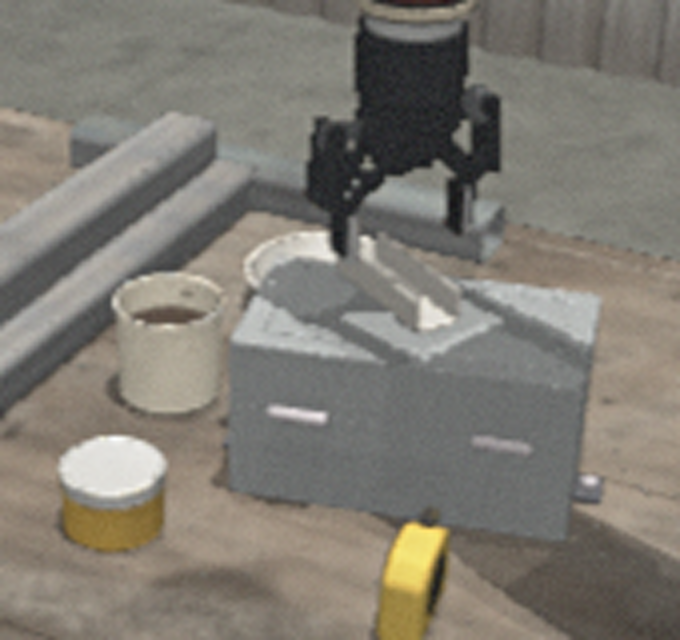

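The open fingers straddle the channel, so I'll descend and grip.

move_arm([
  {"x":0,"y":0,"z":1.7,"spin":0,"jaw":1},
  {"x":0,"y":0,"z":1.4,"spin":0,"jaw":1},
  {"x":0,"y":0,"z":0,"spin":0,"jaw":1},
  {"x":0,"y":0,"z":0,"spin":0,"jaw":0},
  {"x":0,"y":0,"z":0,"spin":0,"jaw":0},
], squeeze=35)

```text
t: 3.05
position: [0.5656, -0.1155, 0.3037]
eef_rot: [-3.141, -0.003, -0.577]
ft_force: [0.1, 0.4, 0.8]
grip_width: 0.0636
```

move_arm([
  {"x":0,"y":0,"z":0,"spin":0,"jaw":0},
  {"x":0,"y":0,"z":0,"spin":0,"jaw":0},
  {"x":0,"y":0,"z":0,"spin":0,"jaw":0},
  {"x":0,"y":0,"z":0,"spin":0,"jaw":0},
  {"x":0,"y":0,"z":0,"spin":0,"jaw":0},
])

```text
t: 3.47
position: [0.5655, -0.1154, 0.3029]
eef_rot: [-3.141, -0.003, -0.576]
ft_force: [1.2, -2.1, 4.8]
grip_width: 0.036
```

move_arm([
  {"x":0,"y":0,"z":-1.0,"spin":0,"jaw":0},
  {"x":0,"y":0,"z":-2.0,"spin":0,"jaw":0},
  {"x":0,"y":0,"z":-2.0,"spin":0,"jaw":0},
  {"x":0,"y":0,"z":-1.0,"spin":0,"jaw":0},
  {"x":0,"y":0,"z":0,"spin":0,"jaw":0},
])

```text
t: 3.88
position: [0.5656, -0.1151, 0.3644]
eef_rot: [-3.14, -0.004, -0.576]
ft_force: [0.4, -0.1, -2.4]
grip_width: 0.0359
```

```bash
python3 plan.py .47 -.30 .36 -33 3.0;  python3 plan.py .47 -.30 .18 -33 3.0 .47 -.30 .36 -33; python3 - <<'E'
from bench import read_camera
from h import *
p=read_camera("scene"); crop(p,240,80,170,160,4,"pics/s3.png")
E
```

```text
t 3.88 pos [ 0.5656 -0.1151  0.3644] rot [-3.14  -0.004 -0.576] F [ 0.4 -0.1 -2.4] w 0.0359
--
{"x":0.29,"y":2.96,"z":0.06,"spin":-0.0},
{"x":0.29,"y":2.96,"z":0.06,"spin":-0.0},
{"x":0.30,"y":2.96,"z":0.06,"spin":-0.0},
{"x":0.29,"y":2.96,"z":0.07,"spin":-0.0},
{"x":0.30,"y":2.96,"z":0.06,"spin":-0.0},
--
{"x":0.29,"y":2.96,"z":0.07,"spin":-0.0},
{"x":0.30,"y":2.96,"z":0.06,"spin":-0.0},
t 3.88 pos [ 0.5656 -0.1151  0.3644] rot [-3.14  -0.004 -0.576] F [ 0.4 -0.1 -2.4] w 0.0359
--
{"x":0.00,"y":-0.00,"z":3.00,"spin":-0.0},
{"x":0.00,"y":-0.00,"z":3.00,"spin":-0.0},
{"x":0.00,"y":-0.00,"z":3.00,"spin":-0.0},
{"x":0.00,"y":-0.00,"z":3.00,"spin":-0.0},
{"x":0.00,"y":-0.00,"z":3.00,"spin":-0.0},
--
{"x":0.00,"y":-0.00,"z":3.00,"spin":-0.0},
```

View pics/s3.png

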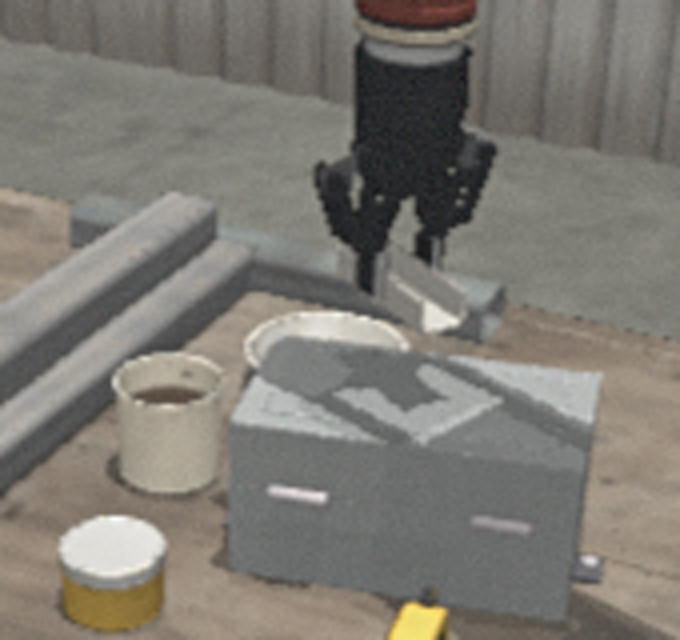

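The channel is held level and clear of the cover. Carrying it to the free spot at (0.47, −0.30).

move_arm([
  {"x":0.2,"y":1.5,"z":0,"spin":0,"jaw":0},
  {"x":0.3,"y":3.0,"z":0,"spin":0,"jaw":0},
  {"x":0.3,"y":3.0,"z":0,"spin":0,"jaw":0},
  {"x":0.3,"y":3.0,"z":0,"spin":0,"jaw":0},
  {"x":0.3,"y":3.0,"z":0,"spin":0,"jaw":0},
])

```text
t: 4.35
position: [0.5019, -0.2363, 0.3596]
eef_rot: [-3.141, 0.003, -0.576]
ft_force: [0.5, -0.3, -3.4]
grip_width: 0.0359
```

move_arm([
  {"x":0.3,"y":3.0,"z":0,"spin":0,"jaw":0},
  {"x":0.3,"y":3.0,"z":0,"spin":0,"jaw":0},
  {"x":0.0,"y":1.2,"z":1,"spin":0,"jaw":0},
  {"x":0,"y":0,"z":3,"spin":0,"jaw":0},
  {"x":0,"y":0,"z":3,"spin":0,"jaw":0},
])

```text
t: 4.77
position: [0.4685, -0.3003, 0.2907]
eef_rot: [-3.141, -0.002, -0.579]
ft_force: [0.8, -1.2, -4.4]
grip_width: 0.0361
```

move_arm([
  {"x":0,"y":0,"z":3,"spin":0,"jaw":0},
  {"x":0,"y":0,"z":3,"spin":0,"jaw":0},
  {"x":0,"y":0,"z":2,"spin":0,"jaw":0},
  {"x":0,"y":0,"z":1,"spin":0,"jaw":0},
  {"x":0,"y":0,"z":0,"spin":0,"jaw":0},
])

```text
t: 5.18
position: [0.4673, -0.2977, 0.1974]
eef_rot: [-3.14, 0.008, -0.576]
ft_force: [-0.5, 0.2, -3.4]
grip_width: 0.0362
```

move_arm([
  {"x":0,"y":0,"z":1.0,"spin":0,"jaw":0},
  {"x":0,"y":0,"z":0.8,"spin":0,"jaw":0},
  {"x":0,"y":0,"z":0,"spin":0,"jaw":0},
])

```text
t: 5.43
position: [0.4689, -0.2993, 0.183]
eef_rot: [-3.141, 0.001, -0.576]
ft_force: [-1.0, 0.7, -3.2]
grip_width: 0.036
```

move_arm([
  {"x":0,"y":0,"z":0.4,"spin":0,"jaw":0},
  {"x":0,"y":0,"z":0.2,"spin":0,"jaw":0},
  {"x":0,"y":0,"z":0,"spin":0,"jaw":0},
])

```text
t: 5.68
position: [0.4694, -0.2999, 0.1788]
eef_rot: [3.141, -0.002, -0.576]
ft_force: [-0.8, 0.4, -1.5]
grip_width: 0.0361
```

move_arm([
  {"x":0,"y":0,"z":0.1,"spin":0,"jaw":0},
  {"x":0,"y":0,"z":0,"spin":0,"jaw":1},
  {"x":0,"y":0,"z":0,"spin":0,"jaw":1},
  {"x":0,"y":0,"z":0,"spin":0,"jaw":1},
  {"x":0,"y":0,"z":0,"spin":0,"jaw":1},
])

```text
t: 6.1
position: [0.4691, -0.2996, 0.177]
eef_rot: [3.142, -0.001, -0.576]
ft_force: [-0.2, 0.3, -0.1]
grip_width: 0.0819
```

move_arm([
  {"x":0,"y":0,"z":0,"spin":0,"jaw":1},
  {"x":0,"y":0,"z":0,"spin":0,"jaw":1},
  {"x":0,"y":0,"z":-2,"spin":0,"jaw":1},
  {"x":0,"y":0,"z":-4,"spin":0,"jaw":1},
  {"x":0,"y":0,"z":-4,"spin":0,"jaw":1},
])

```text
t: 6.52
position: [0.468, -0.2987, 0.2757]
eef_rot: [-3.141, 0.005, -0.577]
ft_force: [1.2, -1.1, 1.1]
grip_width: 0.0858
```

move_arm([
  {"x":0,"y":0,"z":-4,"spin":0,"jaw":1},
  {"x":0,"y":0,"z":-4,"spin":0,"jaw":1},
  {"x":0,"y":0,"z":-2,"spin":0,"jaw":1},
  {"x":0,"y":0,"z":0,"spin":0,"jaw":1},
])

```text
t: 6.85
position: [0.4703, -0.3006, 0.3837]
eef_rot: [3.14, -0.011, -0.576]
ft_force: [1.1, -1.0, -0.4]
grip_width: 0.0856
```

```bash
python3 - <<'E'
from bench import read_camera
from h import *
p=read_camera("top"); crop(p,260,130,210,200,3,"pics/c3.png")
E
python3 plan.py .473 .058 .40 -80 4
```

```text
t 6.9 pos [ 0.4697 -0.3     0.3803] rot [ 3.141 -0.007 -0.576] F [1.4 0.5 0.4] w 0.0852
--
{"x":-2.14,"y":-3.36,"z":-0.22,"spin":5.2},
{"x":-2.43,"y":-3.15,"z":-0.22,"spin":5.2},
{"x":-2.71,"y":-2.91,"z":-0.22,"spin":5.2},
{"x":-2.96,"y":-2.66,"z":-0.22,"spin":5.2},
{"x":-3.19,"y":-2.38,"z":-0.22,"spin":5.2},
--
{"x":-3.39,"y":-2.08,"z":-0.22,"spin":5.2},
{"x":-3.57,"y":-1.76,"z":-0.22,"spin":5.3},
{"x":-3.71,"y":-1.43,"z":-0.21,"spin":5.2},
{"x":-3.83,"y":-1.08,"z":-0.22,"spin":5.3},
```

View pics/c3.png

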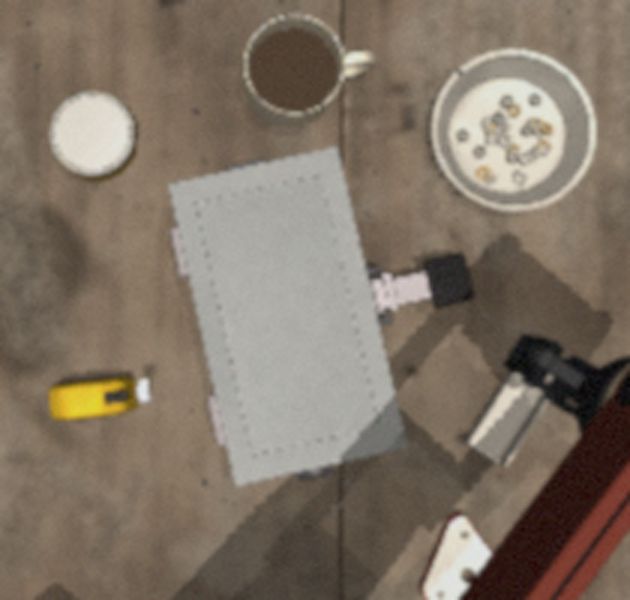

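The channel is on the bench, clear of the box, pad and dish. The tape grasp should use yaw +100° to stay inside the last joint's range, so I'll check the joint relation.

```bash
python3 -c "
from bench import manip;import numpy as np
s=manip.get_state();print(np.round(s['joints'],3),s['eef_rot'])"
python3 plan.py .471 -.10 .40 34 4; python3 plan.py .471 .058 .40 100 4 .471 -.10 .40 34
```

```text
[-0.71   0.075  1.735  0.     1.325  1.437] [ 3.14072748 -0.00679063 -0.5763397 ]
t 6.9 pos [ 0.4697 -0.3     0.3803] rot [ 3.141 -0.007 -0.576] F [1.4 0.5 0.4] w 0.0852
--
{"x":-1.08,"y":-1.68,"z":-0.20,"spin":-6.7},
{"x":-0.88,"y":-1.80,"z":-0.20,"spin":-6.7},
{"x":-0.66,"y":-1.89,"z":-0.20,"spin":-6.7},
{"x":-0.43,"y":-1.95,"z":-0.20,"spin":-6.7},
{"x":-0.20,"y":-1.99,"z":-0.19,"spin":-6.7},
--
{"x":0.03,"y":-2.00,"z":-0.20,"spin":-6.7},
{"x":0.26,"y":-1.98,"z":-0.19,"spin":-6.7},
{"x":0.49,"y":-1.94,"z":-0.20,"spin":-6.7},
{"x":0.72,"y":-1.87,"z":-0.19,"spin":-6.7},
{"x":0.93,"y":-1.77,"z":-0.20,"spin":-6.7},
t 6.9 pos [ 0.4697 -0.3     0.3803] rot [ 3.141 -0.007 -0.576] F [1.4 0.5 0.4] w 0.0852
--
{"x":0.88,"y":-1.31,"z":-0.00,"spin":-6.6},
{"x":1.03,"y":-1.20,"z":-0.00,"spin":-6.6},
{"x":1.16,"y":-1.07,"z":-0.00,"spin":-6.6},
{"x":1.28,"y":-0.93,"z":-0.00,"spin":-6.6},
{"x":1.37,"y":-0.78,"z":-0.00,"spin":-6.6},
--
{"x":1.45,"y":-0.62,"z":-0.00,"spin":-6.6},
{"x":1.52,"y":-0.45,"z":-0.00,"spin":-6.6},
{"x":1.56,"y":-0.27,"z":-0.00,"spin":-6.6},
{"x":1.58,"y":-0.09,"z":-0.00,"spin":-6.6},
{"x":1.57,"y":0.10,"z":-0.00,"spin":-6.6},
```

move_arm([
  {"x":-1.08,"y":-1.68,"z":-0.2,"spin":-6.7,"jaw":1},
  {"x":-0.88,"y":-1.8,"z":-0.2,"spin":-6.7,"jaw":1},
  {"x":-0.66,"y":-1.89,"z":-0.2,"spin":-6.7,"jaw":1},
  {"x":-0.43,"y":-1.95,"z":-0.2,"spin":-6.7,"jaw":1},
  {"x":-0.2,"y":-1.99,"z":-0.2,"spin":-6.7,"jaw":1},
])

```text
t: 7.32
position: [0.469, -0.1984, 0.3844]
eef_rot: [-3.14, 0.003, 0.014]
ft_force: [0.6, 0.4, 1.0]
grip_width: 0.0852
```

move_arm([
  {"x":0.03,"y":-2.0,"z":-0.2,"spin":-6.7,"jaw":1},
  {"x":0.26,"y":-1.98,"z":-0.2,"spin":-6.7,"jaw":1},
  {"x":0.49,"y":-1.94,"z":-0.2,"spin":-6.7,"jaw":1},
  {"x":0.72,"y":-1.87,"z":-0.2,"spin":-6.7,"jaw":1},
  {"x":0.93,"y":-1.77,"z":-0.2,"spin":-6.7,"jaw":1},
])

```text
t: 7.73
position: [0.4697, -0.0983, 0.3945]
eef_rot: [-3.139, 0.002, 0.599]
ft_force: [0.5, 0.9, 0.8]
grip_width: 0.0853
```

move_arm([
  {"x":0.88,"y":-1.31,"z":0,"spin":-6.6,"jaw":1},
  {"x":1.03,"y":-1.2,"z":0,"spin":-6.6,"jaw":1},
  {"x":1.16,"y":-1.07,"z":0,"spin":-6.6,"jaw":1},
  {"x":1.28,"y":-0.93,"z":0,"spin":-6.6,"jaw":1},
  {"x":1.37,"y":-0.78,"z":0,"spin":-6.6,"jaw":1},
])

```text
t: 8.15
position: [0.4698, -0.0196, 0.3945]
eef_rot: [-3.138, 0.001, 1.175]
ft_force: [0.6, -0.1, -0.2]
grip_width: 0.0855
```

move_arm([
  {"x":1.45,"y":-0.62,"z":0,"spin":-6.6,"jaw":1},
  {"x":1.52,"y":-0.45,"z":0,"spin":-6.6,"jaw":1},
  {"x":1.56,"y":-0.27,"z":0,"spin":-6.6,"jaw":1},
  {"x":1.58,"y":-0.09,"z":0,"spin":-6.6,"jaw":1},
  {"x":1.57,"y":0.1,"z":0,"spin":-6.6,"jaw":1},
])

```text
t: 8.57
position: [0.4698, 0.0593, 0.3944]
eef_rot: [-3.138, -0.001, 1.751]
ft_force: [-0.0, -0.2, 0.4]
grip_width: 0.0855
```

move_arm([
  {"x":0,"y":0,"z":0,"spin":0,"jaw":1},
  {"x":0,"y":0,"z":0,"spin":0,"jaw":1},
])

```text
t: 8.73
position: [0.4699, 0.0589, 0.3949]
eef_rot: [-3.139, -0.0, 1.744]
ft_force: [0.5, 0.7, 0.7]
grip_width: 0.0852
```

```bash
python3 plan.py .471 .058 .205 100 3.5; python3 - <<'E'
from bench import read_camera
from h import *
p=read_camera("scene"); crop(p,240,60,170,210,3.5,"pics/s4.png")
p=read_camera("top"); crop(p,200,150,210,200,3,"pics/c4.png")
E
```

```text
t 8.73 pos [0.4699 0.0589 0.3949] rot [-3.139 -0.     1.744] F [0.5 0.7 0.7] w 0.0852
--
{"x":-0.02,"y":0.01,"z":3.17,"spin":-0.0},
{"x":-0.02,"y":0.02,"z":3.16,"spin":-0.0},
{"x":-0.02,"y":0.01,"z":3.17,"spin":-0.0},
{"x":-0.02,"y":0.02,"z":3.16,"spin":-0.0},
{"x":-0.01,"y":0.01,"z":3.17,"spin":-0.0},
--
{"x":-0.02,"y":0.02,"z":3.16,"spin":-0.1},
```

View pics/s4.png

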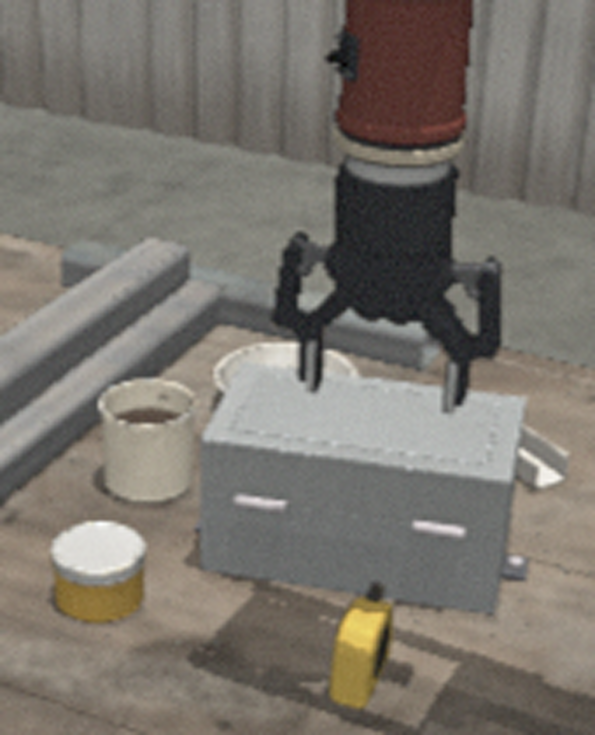

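View pics/c4.png

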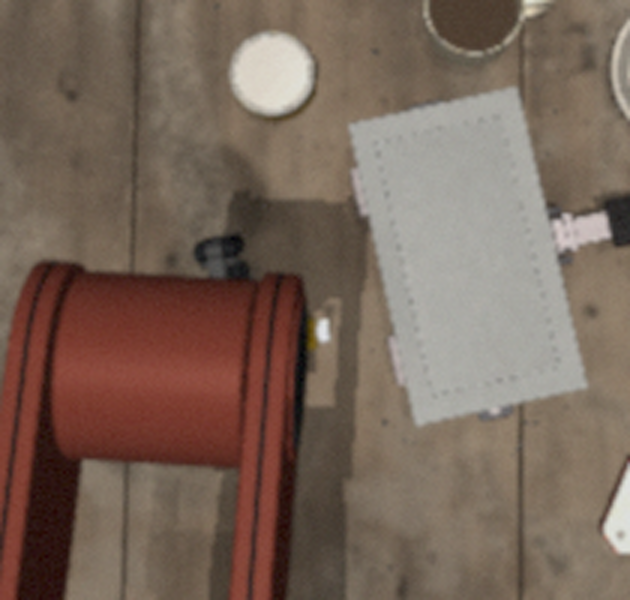

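Both fingers are positioned either side of the tape, and the overlays agree. Descending.

move_arm([
  {"x":0,"y":0,"z":3.0,"spin":0,"jaw":1},
  {"x":0,"y":0,"z":3.5,"spin":0,"jaw":1},
  {"x":0,"y":0,"z":3.5,"spin":0,"jaw":1},
  {"x":0,"y":0,"z":2.0,"spin":0,"jaw":1},
  {"x":0,"y":0,"z":0,"spin":0,"jaw":1},
])

```text
t: 9.25
position: [0.4677, 0.0577, 0.2713]
eef_rot: [-3.132, -0.002, 1.742]
ft_force: [-1.7, -0.3, 0.2]
grip_width: 0.0854
```

```bash
python3 plan.py .471 .058 .200 100 3; python3 - <<'E'
from bench import read_camera
from h import *
p=read_camera("scene"); crop(p,260,110,160,170,3.5,"pics/s5.png")
E
```

```text
t 9.25 pos [0.4677 0.0577 0.2713] rot [-3.132e+00 -2.000e-03  1.742e+00] F [-1.7 -0.3  0.2] w 0.0854
--
{"x":-0.01,"y":0.11,"z":2.38,"spin":-0.1},
{"x":-0.01,"y":0.11,"z":2.37,"spin":-0.0},
{"x":-0.00,"y":0.11,"z":2.38,"spin":-0.1},
```

View pics/s5.png

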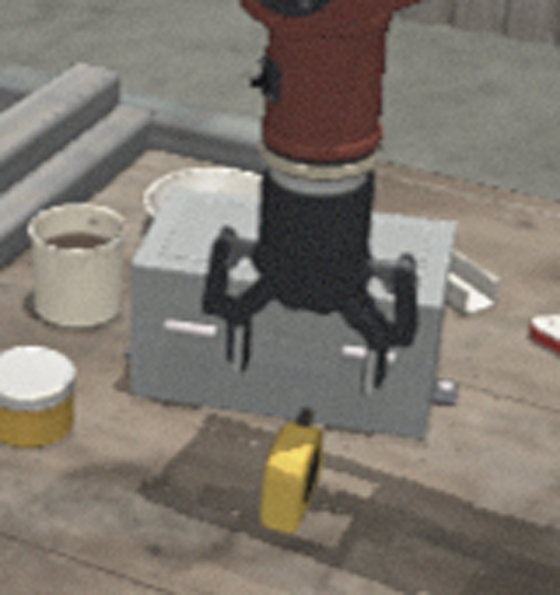

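The fingers stand at equal distances either side of the tape. Going down the rest of the way and gripping.

move_arm([
  {"x":0,"y":0,"z":2.5,"spin":0,"jaw":1},
  {"x":0,"y":0,"z":2.5,"spin":0,"jaw":1},
  {"x":0,"y":0,"z":1.8,"spin":0,"jaw":1},
  {"x":0,"y":0,"z":0.8,"spin":0,"jaw":1},
  {"x":0,"y":0,"z":0,"spin":0,"jaw":1},
])

```text
t: 9.72
position: [0.4704, 0.0581, 0.2005]
eef_rot: [-3.14, -0.0, 1.744]
ft_force: [-0.5, 0.2, 0.1]
grip_width: 0.0853
```

move_arm([
  {"x":0,"y":0,"z":0,"spin":0,"jaw":0},
  {"x":0,"y":0,"z":0,"spin":0,"jaw":0},
  {"x":0,"y":0,"z":0,"spin":0,"jaw":0},
  {"x":0,"y":0,"z":0,"spin":0,"jaw":0},
  {"x":0,"y":0,"z":0,"spin":0,"jaw":0},
], squeeze=40)

```text
t: 10.13
position: [0.4709, 0.0585, 0.2018]
eef_rot: [3.14, 0.001, 1.745]
ft_force: [0.1, -0.3, 3.8]
grip_width: 0.0293
```

move_arm([
  {"x":0,"y":0,"z":0,"spin":0,"jaw":0},
  {"x":0,"y":0,"z":0,"spin":0,"jaw":0},
  {"x":0,"y":0,"z":0,"spin":0,"jaw":0},
])

```text
t: 10.38
position: [0.471, 0.0585, 0.2018]
eef_rot: [3.14, 0.001, 1.745]
ft_force: [-0.6, -0.3, 6.7]
grip_width: 0.0296
```

Gripped at 30 mm. Lifting and carrying it along tool x (about world +y) by 16 cm.

move_arm([
  {"x":0,"y":0,"z":-1.0,"spin":0,"jaw":0},
  {"x":0,"y":0,"z":-2.0,"spin":0,"jaw":0},
  {"x":1,"y":0,"z":-1.0,"spin":0,"jaw":0},
  {"x":2.5,"y":0,"z":0,"spin":0,"jaw":0},
  {"x":2.5,"y":0,"z":0,"spin":0,"jaw":0},
])

```text
t: 10.8
position: [0.4603, 0.1183, 0.2422]
eef_rot: [3.139, -0.0, 1.742]
ft_force: [-0.0, 0.4, -2.1]
grip_width: 0.0294
```

move_arm([
  {"x":2.5,"y":0,"z":0,"spin":0,"jaw":0},
  {"x":2.5,"y":0,"z":0,"spin":0,"jaw":0},
  {"x":2.5,"y":0,"z":0,"spin":0,"jaw":0},
  {"x":1.5,"y":0,"z":0,"spin":0,"jaw":0},
  {"x":1,"y":0,"z":1,"spin":0,"jaw":0},
])

```text
t: 11.22
position: [0.4428, 0.2186, 0.2325]
eef_rot: [3.138, -0.001, 1.747]
ft_force: [0.5, -0.2, -2.7]
grip_width: 0.0293
```

move_arm([
  {"x":0,"y":0,"z":1.0,"spin":0,"jaw":0},
  {"x":0,"y":0,"z":1,"spin":0,"jaw":0},
  {"x":0,"y":0,"z":0.5,"spin":0,"jaw":0},
  {"x":0,"y":0,"z":0,"spin":0,"jaw":0},
])

```text
t: 11.55
position: [0.4417, 0.215, 0.2033]
eef_rot: [-3.137, 0.001, 1.744]
ft_force: [0.4, -0.2, -2.5]
grip_width: 0.0295
```

move_arm([
  {"x":0,"y":0,"z":0.4,"spin":0,"jaw":0},
  {"x":0,"y":0,"z":0.1,"spin":0,"jaw":0},
  {"x":0,"y":0,"z":0,"spin":0,"jaw":0},
])

```text
t: 11.8
position: [0.4432, 0.2155, 0.2017]
eef_rot: [-3.141, 0.0, 1.744]
ft_force: [-3.9, -1.3, 4.8]
grip_width: 0.0297
```

Contact felt at the same height as the grasp, so I'll release.

move_arm([
  {"x":0,"y":0,"z":0,"spin":0,"jaw":1},
  {"x":0,"y":0,"z":0,"spin":0,"jaw":1},
  {"x":0,"y":0,"z":0,"spin":0,"jaw":1},
  {"x":0,"y":0,"z":0,"spin":0,"jaw":1},
  {"x":0,"y":0,"z":0,"spin":0,"jaw":1},
])

```text
t: 12.22
position: [0.4429, 0.216, 0.2008]
eef_rot: [3.141, -0.0, 1.745]
ft_force: [0.1, 0.3, 0.2]
grip_width: 0.0851
```

move_arm([
  {"x":0,"y":0,"z":0,"spin":0,"jaw":1},
  {"x":0,"y":0,"z":-1.5,"spin":0,"jaw":1},
  {"x":0,"y":0,"z":-3,"spin":0,"jaw":1},
  {"x":0,"y":0,"z":-4,"spin":0,"jaw":1},
  {"x":0,"y":0,"z":-4,"spin":0,"jaw":1},
])

```text
t: 12.63
position: [0.4419, 0.2159, 0.326]
eef_rot: [-3.139, 0.0, 1.745]
ft_force: [1.3, 0.6, -0.4]
grip_width: 0.0856
```

move_arm([
  {"x":0,"y":0,"z":-4,"spin":0,"jaw":1},
  {"x":0,"y":0,"z":-3.5,"spin":0,"jaw":1},
  {"x":0,"y":0,"z":0,"spin":0,"jaw":1},
])

```text
t: 12.88
position: [0.4446, 0.2168, 0.4095]
eef_rot: [3.128, -0.002, 1.745]
ft_force: [1.1, -0.3, 1.0]
grip_width: 0.0851
```

```bash
python3 - <<'E'
from bench import read_camera
from h import *
p=read_camera("scene"); crop(p,220,60,220,220,2.7,"pics/s6.png")
E
```

```text
(no output)
```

View pics/s6.png

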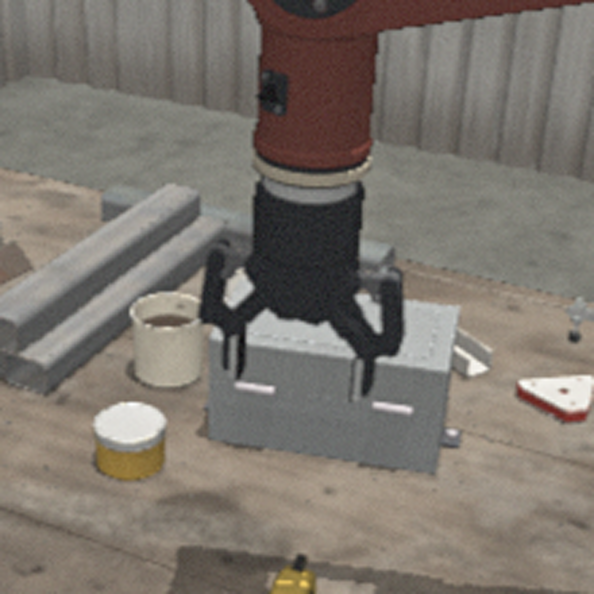

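The tape stands on the bench well beyond the cover's landing area, and the channel is clear too. Now moving to the latch pad with the jaws shut. I'll press the outer part of the pad to stay clear of the cover's sweep.

```bash
python3 - <<'E'
import numpy as np
from poses import W
bx=np.load("bx.npy"); print(W(bx,[[0,-.145,0],[0,-.139,0]]),np.degrees(bx[2]))
E
python3 plan.py .572 -.237 .36 103.4 4
```

```text
[[ 0.5723168  -0.23661881  0.        ]
 [ 0.57092835 -0.23078167  0.        ]] 13.38004869942573
t 12.93 pos [0.4439 0.2165 0.4058] rot [ 3.132e+00 -1.000e-03  1.745e+00] F [-0.2  1.1 -0.2] w 0.0854
--
{"x":-3.91,"y":0.40,"z":0.38,"spin":-0.3},
{"x":-3.91,"y":0.38,"z":0.38,"spin":-0.3},
{"x":-3.91,"y":0.35,"z":0.38,"spin":-0.3},
{"x":-3.91,"y":0.33,"z":0.38,"spin":-0.3},
{"x":-3.92,"y":0.31,"z":0.38,"spin":-0.3},
--
{"x":-3.92,"y":0.29,"z":0.38,"spin":-0.3},
{"x":-3.92,"y":0.27,"z":0.38,"spin":-0.3},
{"x":-3.92,"y":0.26,"z":0.38,"spin":-0.3},
{"x":-3.92,"y":0.23,"z":0.38,"spin":-0.3},
{"x":-3.92,"y":0.21,"z":0.39,"spin":-0.2},
--
{"x":-3.92,"y":0.20,"z":0.38,"spin":-0.3},
{"x":-3.92,"y":0.18,"z":0.39,"spin":-0.2},
```

move_arm([
  {"x":-3.0,"y":0.3,"z":0.2,"spin":-0.3,"jaw":0},
  {"x":-3.91,"y":0.38,"z":0.38,"spin":-0.3,"jaw":0},
  {"x":-3.91,"y":0.35,"z":0.38,"spin":-0.3,"jaw":0},
  {"x":-3.91,"y":0.33,"z":0.38,"spin":-0.3,"jaw":0},
  {"x":-3.92,"y":0.31,"z":0.38,"spin":-0.3,"jaw":0},
])

```text
t: 13.35
position: [0.493, 0.0343, 0.3817]
eef_rot: [-3.14, -0.001, 1.772]
ft_force: [0.6, 0.3, -0.4]
grip_width: 0.0254
```

move_arm([
  {"x":-3.92,"y":0.29,"z":0.38,"spin":-0.3,"jaw":0},
  {"x":-3.92,"y":0.27,"z":0.38,"spin":-0.3,"jaw":0},
  {"x":-3.92,"y":0.26,"z":0.38,"spin":-0.3,"jaw":0},
  {"x":-3.92,"y":0.23,"z":0.38,"spin":-0.3,"jaw":0},
  {"x":-3.92,"y":0.21,"z":0.38,"spin":-0.3,"jaw":0},
])

```text
t: 13.77
position: [0.5464, -0.155, 0.3624]
eef_rot: [-3.14, -0.002, 1.797]
ft_force: [-0.2, -0.3, 0.1]
grip_width: 0.0001
```

move_arm([
  {"x":-3.92,"y":0.2,"z":0.38,"spin":-0.2,"jaw":0},
  {"x":-3.0,"y":0.2,"z":0.38,"spin":-0.2,"jaw":0},
  {"x":-1.7,"y":0.2,"z":0.38,"spin":0,"jaw":0},
  {"x":0,"y":0,"z":0,"spin":0,"jaw":0},
  {"x":0,"y":0,"z":0,"spin":0,"jaw":0},
])

```text
t: 14.18
position: [0.5715, -0.2363, 0.3507]
eef_rot: [-3.139, -0.003, 1.802]
ft_force: [-1.1, -0.2, 0.4]
grip_width: 0.0
```

```bash
python3 plan.py .572 -.237 .25 103.4 3; python3 - <<'E'
from bench import read_camera
from h import *
p=read_camera("scene"); crop(p,220,60,220,220,2.7,"pics/s7.png")
p=read_camera("top"); crop(p,200,130,260,220,2.7,"pics/c7.png")
E
```

```text
t 14.18 pos [ 0.5715 -0.2363  0.3507] rot [-3.139e+00 -3.000e-03  1.802e+00] F [-1.1 -0.2  0.4] w 0.0
--
{"x":-0.02,"y":0.01,"z":2.52,"spin":-0.0},
{"x":-0.02,"y":0.01,"z":2.52,"spin":-0.0},
{"x":-0.02,"y":0.00,"z":2.51,"spin":-0.1},
{"x":-0.02,"y":0.01,"z":2.52,"spin":-0.0},
```

View pics/s7.png

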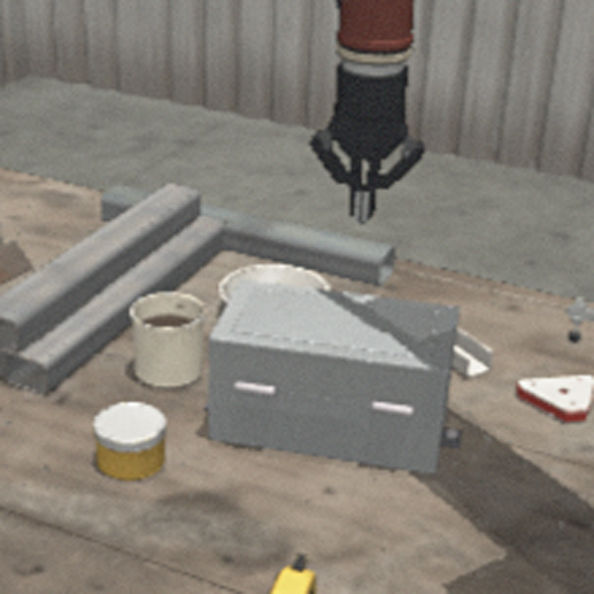

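View pics/c7.png

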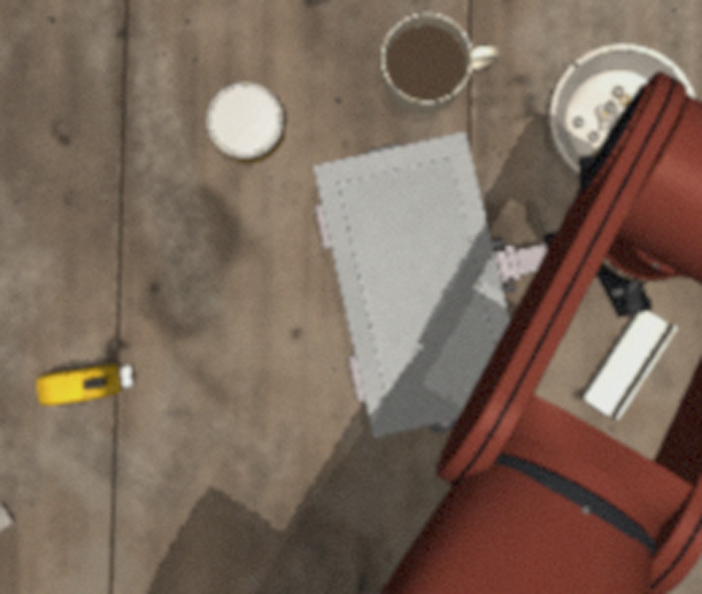

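The shut fingers hang above the pad, and the tape and channel are well clear. Descending to just above it.

move_arm([
  {"x":0,"y":0,"z":2.5,"spin":0,"jaw":0},
  {"x":0,"y":0,"z":3.0,"spin":0,"jaw":0},
  {"x":0,"y":0,"z":2.5,"spin":0,"jaw":0},
  {"x":0,"y":0,"z":1.2,"spin":0,"jaw":0},
  {"x":0,"y":0,"z":0,"spin":0,"jaw":0},
])

```text
t: 14.7
position: [0.5707, -0.2337, 0.2575]
eef_rot: [-3.137, -0.005, 1.806]
ft_force: [-1.1, 0.5, -0.4]
grip_width: -0.0002
```

move_arm([
  {"x":0,"y":0,"z":0,"spin":0,"jaw":0},
])

```text
t: 14.78
position: [0.5722, -0.2349, 0.2613]
eef_rot: [-3.141, -0.001, 1.805]
ft_force: [0.5, 0.1, 0.3]
grip_width: 0.0003
```

```bash
python3 plan.py .572 -.237 .229 103.4 1; python3 - <<'E'
from bench import read_camera
from h import *
p=read_camera("scene"); crop(p,250,80,160,160,3.7,"pics/s8.png")
p=read_camera("top"); crop(p,330,150,130,120,4.5,"pics/c8.png")
E
```

```text
t 14.78 pos [ 0.5722 -0.2349  0.2613] rot [-3.141e+00 -1.000e-03  1.805e+00] F [0.5 0.1 0.3] w 0.0003
--
{"x":-0.05,"y":-0.02,"z":0.81,"spin":0.0},
{"x":-0.05,"y":-0.02,"z":0.81,"spin":0.0},
{"x":-0.05,"y":-0.01,"z":0.80,"spin":0.0},
{"x":-0.05,"y":-0.02,"z":0.81,"spin":0.0},
```

View pics/s8.png

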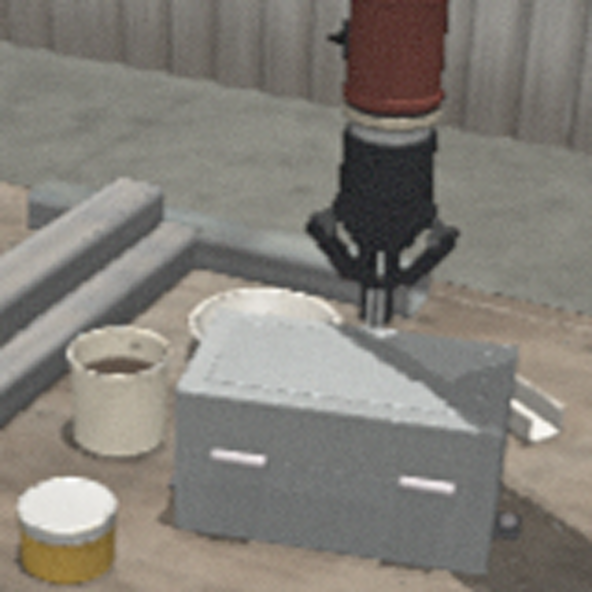

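View pics/c8.png

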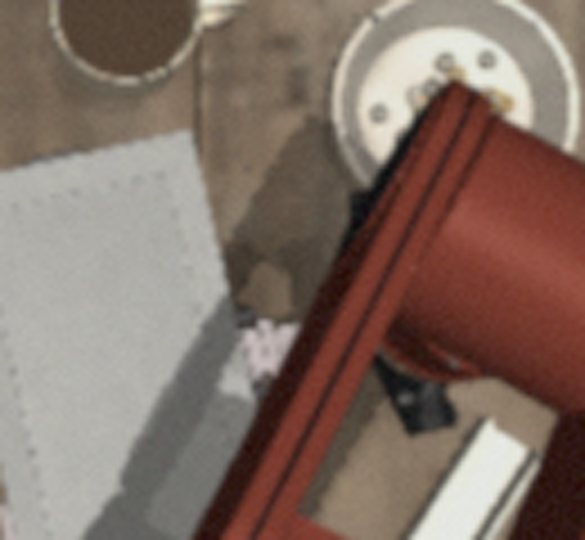

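move_arm([
  {"x":-0.2,"y":0,"z":0.8,"spin":0,"jaw":0},
  {"x":0,"y":0,"z":0.6,"spin":0,"jaw":0},
  {"x":0,"y":0,"z":0,"spin":0,"jaw":0},
  {"x":0,"y":0,"z":0,"spin":0,"jaw":0},
])

```text
t: 15.22
position: [0.5724, -0.2377, 0.2467]
eef_rot: [-3.141, -0.001, 1.804]
ft_force: [-0.8, -0.1, -0.0]
grip_width: -0.0003
```

move_arm([
  {"x":0,"y":0,"z":0.6,"spin":0,"jaw":0},
  {"x":0,"y":0,"z":0.5,"spin":0,"jaw":0},
  {"x":0,"y":0,"z":0.0,"spin":0,"jaw":0},
])

```text
t: 15.47
position: [0.5729, -0.2382, 0.236]
eef_rot: [3.141, 0.002, 1.804]
ft_force: [1.6, -3.0, 2.9]
grip_width: -0.0001
```

move_arm([
  {"x":0,"y":0,"z":0.4,"spin":0,"jaw":0},
  {"x":0,"y":0,"z":0.2,"spin":0,"jaw":0},
  {"x":0,"y":0,"z":0.0,"spin":0,"jaw":0},
])

```text
t: 15.72
position: [0.573, -0.2386, 0.2306]
eef_rot: [3.14, 0.002, 1.804]
ft_force: [1.4, -4.3, 4.8]
grip_width: -0.0003
```

```bash
python3 - <<'E'
from bench import read_camera
from h import *
p=read_camera("scene"); crop(p,220,60,220,220,2.7,"pics/s9.png")
E
```

```text
(no output)
```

View pics/s9.png

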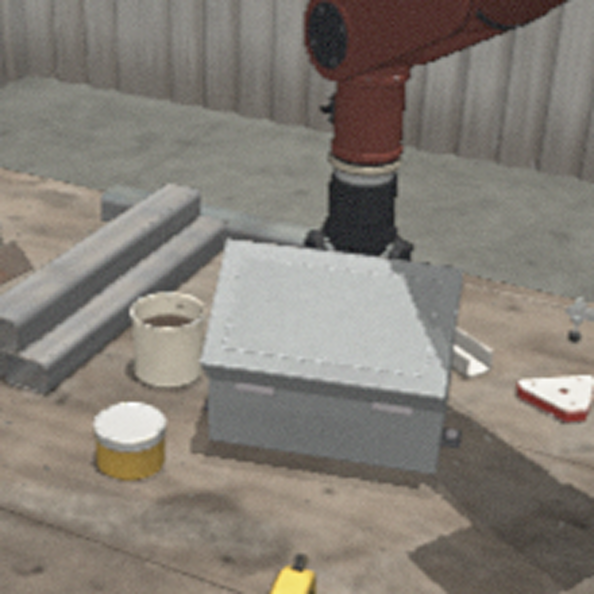

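The cover has let go and is rising. I'll hold still while it swings.

move_arm([
  {"x":0,"y":0,"z":0,"spin":0,"jaw":0},
  {"x":0,"y":0,"z":0,"spin":0,"jaw":0},
  {"x":0,"y":0,"z":0,"spin":0,"jaw":0},
  {"x":0,"y":0,"z":0,"spin":0,"jaw":0},
  {"x":0,"y":0,"z":0,"spin":0,"jaw":0},
])

```text
t: 16.18
position: [0.573, -0.2385, 0.231]
eef_rot: [3.14, 0.002, 1.804]
ft_force: [0.1, -4.4, 5.4]
grip_width: 0.0001
```

move_arm([
  {"x":0,"y":0,"z":0,"spin":0,"jaw":0},
  {"x":0,"y":0,"z":0,"spin":0,"jaw":0},
  {"x":0,"y":0,"z":0,"spin":0,"jaw":0},
  {"x":0,"y":0,"z":0,"spin":0,"jaw":0},
  {"x":0,"y":0,"z":0,"spin":0,"jaw":0},
])

```text
t: 16.6
position: [0.573, -0.2385, 0.2311]
eef_rot: [3.14, 0.002, 1.804]
ft_force: [1.0, -4.8, 4.6]
grip_width: 0.0
```

move_arm([
  {"x":0,"y":0,"z":0,"spin":0,"jaw":0},
  {"x":0,"y":0,"z":0,"spin":0,"jaw":0},
  {"x":0,"y":0,"z":0,"spin":0,"jaw":0},
  {"x":0,"y":0,"z":0,"spin":0,"jaw":0},
  {"x":0,"y":0,"z":0,"spin":0,"jaw":0},
])

```text
t: 17.02
position: [0.573, -0.2385, 0.231]
eef_rot: [3.14, 0.002, 1.804]
ft_force: [-0.2, -4.2, 5.1]
grip_width: 0.0002
```

```bash
python3 - <<'E'
from bench import read_camera
from h import *
p=read_camera("scene"); crop(p,220,60,220,220,2.7,"pics/s10.png")
p=read_camera("top"); crop(p,200,130,260,220,2.7,"pics/c10.png")
E
```

```text
(no output)
```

View pics/s10.png

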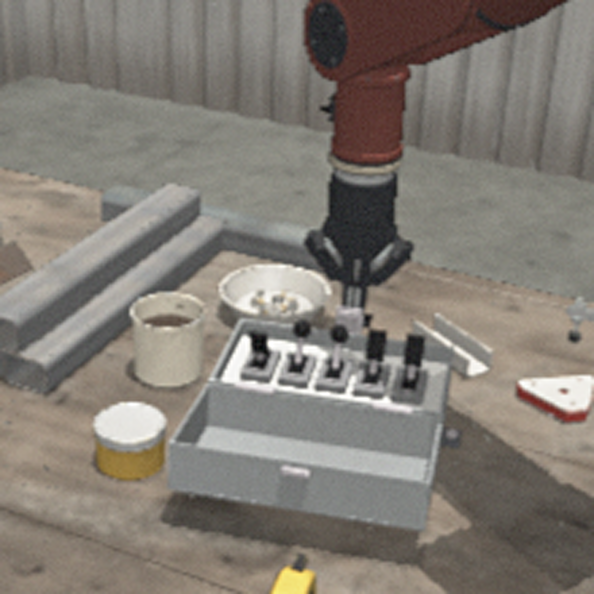

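View pics/c10.png

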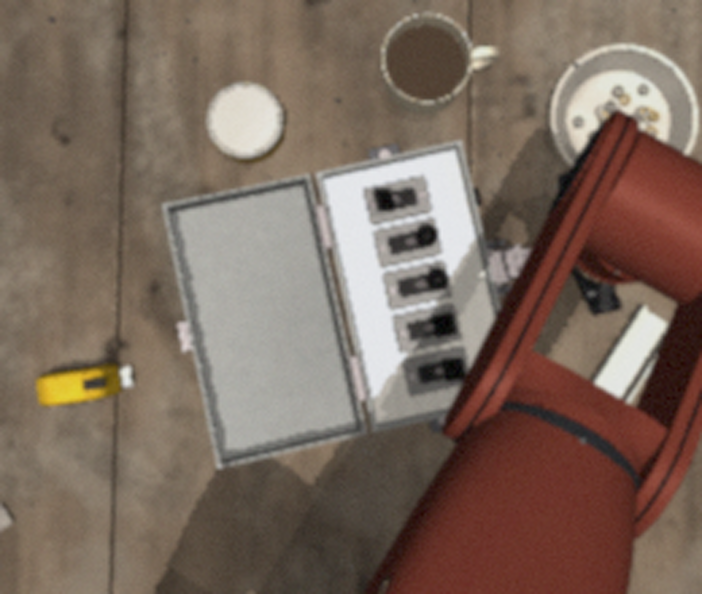

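The cover is fully open. The ball levers are at box x = +40 and 0 mm, both off. The flats are at +80 (on), −40 and −80 (off). Lifting off the pad and overlaying the predicted tips to check.

move_arm([
  {"x":0,"y":0,"z":-1,"spin":0,"jaw":0},
  {"x":0,"y":0,"z":-2,"spin":0,"jaw":0},
  {"x":0,"y":0,"z":-3,"spin":0,"jaw":0},
  {"x":0,"y":0,"z":-3,"spin":0,"jaw":0},
  {"x":0,"y":0,"z":-1,"spin":0,"jaw":0},
])

```text
t: 17.53
position: [0.5734, -0.2377, 0.3346]
eef_rot: [3.138, 0.002, 1.804]
ft_force: [1.2, -0.7, 1.4]
grip_width: 0.0002
```

```bash
python3 - <<'E'
from bench import read_camera
from poses import *
bx=np.load("bx.npy")
def ring(c,r=.01): 
    a=np.linspace(0,2*np.pi,20); return W(bx,np.c_[c[0]+r*np.cos(a),c[1]+r*np.sin(a),0*a+c[2]])
D=[ring((x,s*.0174,.104)) for x,s in((.08,1),(.04,-1),(0,-1),(-.04,-1),(-.08,-1))]
p=read_camera("scene"); crop(p,270,140,130,110,5.5,"pics/s11.png",D)
p=read_camera("top"); crop(p,310,170,110,125,5,"pics/c11.png",D)
print(W(bx,[[.04,-.055,0],[0,-.055,0]]))
E
python3 plan.py .5904 -.1398 .33 103.4 4
```

```text
[[ 0.59040424 -0.13980535  0.        ]
 [ 0.55148998 -0.14906172  0.        ]]
t 17.63 pos [ 0.5733 -0.2377  0.3327] rot [3.138e+00 2.000e-03 1.804e+00] F [ 0.2 -0.   1. ] w -0.0
--
{"x":3.04,"y":1.31,"z":0.09,"spin":-0.0},
{"x":3.04,"y":1.31,"z":0.09,"spin":-0.0},
{"x":3.05,"y":1.32,"z":0.09,"spin":-0.0},
```

View pics/s11.png

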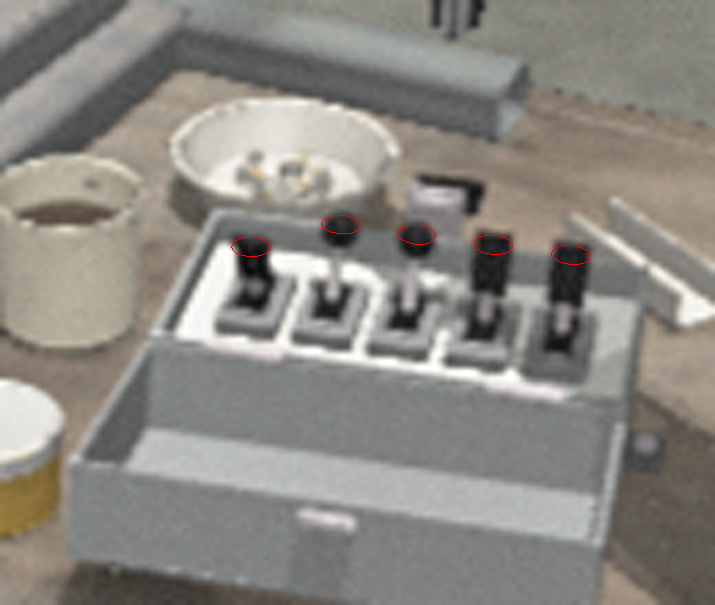

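View pics/c11.png

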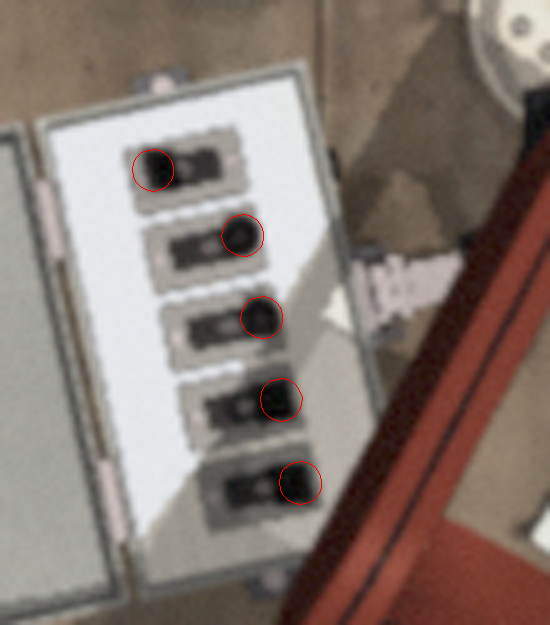

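The rings land on the levers within about 2 mm, which confirms the layout. Going behind the ball at box x = +40.

move_arm([
  {"x":2.0,"y":0.9,"z":0,"spin":0,"jaw":0},
  {"x":3.0,"y":1.3,"z":0,"spin":0,"jaw":0},
  {"x":3.0,"y":1.2,"z":0,"spin":0,"jaw":0},
  {"x":1.2,"y":0.5,"z":0,"spin":0,"jaw":0},
  {"x":0,"y":0,"z":0,"spin":0,"jaw":0},
])

```text
t: 18.05
position: [0.5888, -0.1359, 0.3274]
eef_rot: [-3.138, -0.004, 1.808]
ft_force: [-0.3, -0.0, 0.4]
grip_width: -0.0003
```

move_arm([
  {"x":0,"y":0,"z":0,"spin":0,"jaw":0},
])

```text
t: 18.13
position: [0.5888, -0.1384, 0.3282]
eef_rot: [-3.139, -0.001, 1.806]
ft_force: [0.5, 0.3, -0.4]
grip_width: 0.0002
```

```bash
python3 plan.py .5904 -.1398 .266 103.4 2.5
```

```text
t 18.13 pos [ 0.5888 -0.1384  0.3282] rot [-3.139e+00 -1.000e-03  1.806e+00] F [ 0.5  0.3 -0.4] w 0.0002
--
{"x":-0.06,"y":0.04,"z":2.07,"spin":0.0},
{"x":-0.05,"y":0.04,"z":2.07,"spin":0.0},
{"x":-0.06,"y":0.04,"z":2.08,"spin":0.1},
```

move_arm([
  {"x":-0.1,"y":0.1,"z":2.0,"spin":0,"jaw":0},
  {"x":0,"y":0,"z":2.3,"spin":0,"jaw":0},
  {"x":0,"y":0,"z":1.7,"spin":0,"jaw":0},
  {"x":0,"y":0,"z":0,"spin":0,"jaw":0},
  {"x":0,"y":0,"z":0,"spin":0,"jaw":0},
])

```text
t: 18.55
position: [0.5896, -0.1409, 0.2684]
eef_rot: [-3.138, -0.002, 1.803]
ft_force: [0.6, -0.3, 0.1]
grip_width: -0.0001
```

```bash
python3 - <<'E'
from bench import read_camera
from poses import *
bx=np.load("bx.npy")
p=read_camera("scene"); crop(p,270,100,130,130,4.5,"pics/s12.png")
print(W(bx,[[.04,-.001,0],[0,-.001,0]]))
E
python3 plan.py .5779 -.0873 .266 103.4 1.5
```

```text
[[ 0.57790815 -0.0872711   0.        ]
 [ 0.53899388 -0.09652747  0.        ]]
t 18.6 pos [ 0.5903 -0.141   0.27  ] rot [-3.141 -0.     1.803] F [-0.7 -0.5  1.1] w 0.0001
--
{"x":1.38,"y":0.01,"z":0.10,"spin":-0.0},
{"x":1.38,"y":0.01,"z":0.10,"spin":-0.0},
{"x":1.38,"y":0.00,"z":0.10,"spin":-0.0},
{"x":1.37,"y":0.01,"z":0.10,"spin":-0.1},
```

View pics/s12.png

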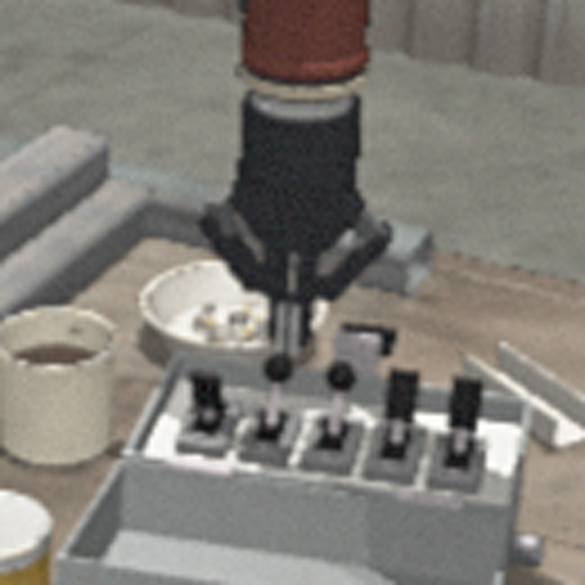

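The shut fingers are right behind the first ball, and the knuckles are clear of the paddles. Pushing toward the hinge.

move_arm([
  {"x":1.0,"y":0,"z":0.3,"spin":0,"jaw":0},
  {"x":1.2,"y":0,"z":0,"spin":0,"jaw":0},
  {"x":1.2,"y":0,"z":0,"spin":0,"jaw":0},
  {"x":1.2,"y":0,"z":0,"spin":0,"jaw":0},
  {"x":0.6,"y":0,"z":0,"spin":0,"jaw":0},
])

```text
t: 19.02
position: [0.5786, -0.0887, 0.2681]
eef_rot: [3.14, 0.005, 1.806]
ft_force: [5.4, -24.6, -6.4]
grip_width: -0.0001
```

move_arm([
  {"x":0.3,"y":0,"z":0,"spin":0,"jaw":0},
  {"x":0,"y":0,"z":0,"spin":0,"jaw":0},
])

```text
t: 19.18
position: [0.5784, -0.0883, 0.2681]
eef_rot: [3.139, 0.01, 1.806]
ft_force: [4.3, -17.1, -5.0]
grip_width: 0.0002
```

```bash
cat > look.py <<'E'
import sys
from bench import read_camera
from poses import *
bx=np.load("bx.npy")
def ring(c,r=.01):
    a=np.linspace(0,2*np.pi,20); return W(bx,np.c_[c[0]+r*np.cos(a),c[1]+r*np.sin(a),0*a+c[2]])
D=[ring((x,s*.0174,.104)) for x,s in((.08,1),(.04,1),(0,1),(-.04,-1),(-.08,-1))]
p=read_camera("scene"); crop(p,270,140,130,110,5.5,f"pics/s{sys.argv[1]}.png",D)
if len(sys.argv)>2: p=read_camera("top"); crop(p,310,170,110,125,5,f"pics/c{sys.argv[1]}.png",D)
E
python3 look.py 13;python3 plan.py .5779 -.0873 .266 103.4 1.5
```

```text
t 19.23 pos [ 0.5784 -0.0884  0.2681] rot [3.139 0.009 1.806] F [  5.4 -17.2  -4.7] w -0.0
--
{"x":0.12,"y":-0.03,"z":0.21,"spin":0.1},
```

View pics/s13.png

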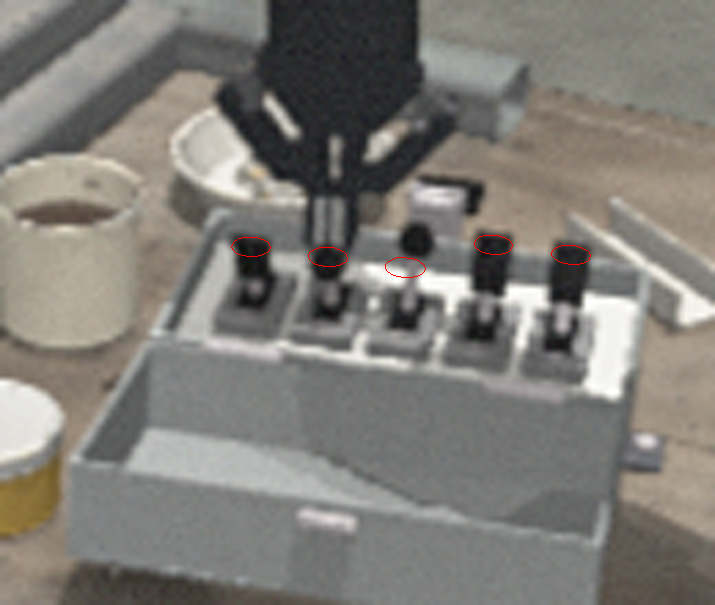

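The first ball is on its ring, hard against the stop (17 N). Backing off and shifting 4 cm to the second ball.

move_arm([
  {"x":-1.5,"y":0,"z":0,"spin":0,"jaw":0},
  {"x":-2.0,"y":0,"z":0,"spin":0,"jaw":0},
  {"x":-2.0,"y":0,"z":0,"spin":0,"jaw":0},
  {"x":0,"y":0,"z":0,"spin":0,"jaw":0},
  {"x":0,"y":0,"z":0,"spin":0,"jaw":0},
])

```text
t: 19.65
position: [0.5904, -0.1398, 0.2671]
eef_rot: [-3.142, -0.001, 1.803]
ft_force: [-0.4, 0.4, 0.2]
grip_width: -0.0
```

move_arm([
  {"x":0,"y":-1.0,"z":0,"spin":0,"jaw":0},
  {"x":0,"y":-1.5,"z":0,"spin":0,"jaw":0},
  {"x":0,"y":-1.5,"z":0,"spin":0,"jaw":0},
  {"x":0,"y":0,"z":0,"spin":0,"jaw":0},
  {"x":0,"y":0,"z":0,"spin":0,"jaw":0},
])

```text
t: 20.07
position: [0.5508, -0.1483, 0.267]
eef_rot: [-3.141, -0.001, 1.804]
ft_force: [-0.2, 0.2, -0.3]
grip_width: 0.0004
```

```bash
python3 plan.py .5390 -.0965 .266 103.4 1.5
```

```text
t 20.07 pos [ 0.5508 -0.1483  0.267 ] rot [-3.141e+00 -1.000e-03  1.804e+00] F [-0.2  0.2 -0.3] w 0.0004
--
{"x":1.33,"y":0.01,"z":0.03,"spin":-0.0},
{"x":1.33,"y":0.02,"z":0.02,"spin":-0.0},
{"x":1.33,"y":0.01,"z":0.03,"spin":-0.0},
{"x":1.32,"y":0.02,"z":0.02,"spin":-0.0},
```

move_arm([
  {"x":1.0,"y":0,"z":0,"spin":0,"jaw":0},
  {"x":1.2,"y":0,"z":0,"spin":0,"jaw":0},
  {"x":1.2,"y":0,"z":0,"spin":0,"jaw":0},
  {"x":1.2,"y":0,"z":0,"spin":0,"jaw":0},
  {"x":0.5,"y":0,"z":0,"spin":0,"jaw":0},
])

```text
t: 20.48
position: [0.5399, -0.0984, 0.2673]
eef_rot: [3.141, 0.003, 1.807]
ft_force: [4.4, -18.0, -5.9]
grip_width: 0.0001
```

move_arm([
  {"x":0.3,"y":0,"z":0,"spin":0,"jaw":0},
  {"x":0,"y":0,"z":0,"spin":0,"jaw":0},
])

```text
t: 20.65
position: [0.5396, -0.0978, 0.2673]
eef_rot: [3.14, 0.008, 1.806]
ft_force: [3.8, -14.5, -6.0]
grip_width: -0.0
```

Back off and lift clear.

move_arm([
  {"x":-1.5,"y":0,"z":0,"spin":0,"jaw":0},
  {"x":-2.0,"y":0,"z":0,"spin":0,"jaw":0},
  {"x":-2.0,"y":0,"z":0,"spin":0,"jaw":0},
  {"x":0,"y":0,"z":-2,"spin":0,"jaw":0},
  {"x":0,"y":0,"z":-4,"spin":0,"jaw":0},
])

```text
t: 21.07
position: [0.5497, -0.1497, 0.3215]
eef_rot: [-3.132, -0.008, 1.803]
ft_force: [0.8, -0.7, -0.3]
grip_width: 0.0002
```

move_arm([
  {"x":-4,"y":0,"z":-2,"spin":0,"jaw":0},
  {"x":-4,"y":0,"z":0,"spin":0,"jaw":0},
  {"x":-4,"y":0,"z":0,"spin":0,"jaw":0},
  {"x":-2,"y":0,"z":0,"spin":0,"jaw":0},
  {"x":0,"y":0,"z":0,"spin":0,"jaw":0},
])

```text
t: 21.48
position: [0.5837, -0.2872, 0.3454]
eef_rot: [3.142, 0.001, 1.801]
ft_force: [-0.3, 0.8, -0.1]
grip_width: 0.0002
```

```bash
python3 look.py 14 t; python3 - <<'E'
from bench import *
from h import *
p=read_camera("top"); cv2.imwrite("pics/full14.png",p["img"][:,:,::-1])
for n,z in dict(mug=.081,paste=.049,dish=.032,tape=.064,channel=.026).items():
    r=nets.silhouettes(p,n)
    if r: print(n,round(r[0]["confidence"],2),np.round(r[0]["centre"],1),np.round(px2w(p,r[0]["centre"],z)[:2],3))
E
```

```text
mug 0.97 [359.5 151.8] [ 0.744 -0.107]
paste 0.8 [293.9 173.2] [0.695 0.057]
dish 0.73 [365.2 251. ] [ 0.5   -0.125]
tape 0.65 [231.1 271.1] [0.447 0.207]
```

View pics/s14.png

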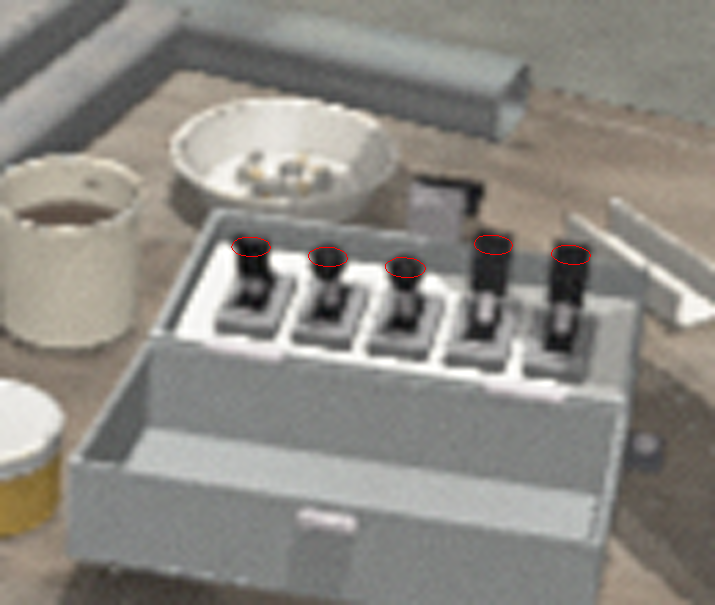

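View pics/c14.png

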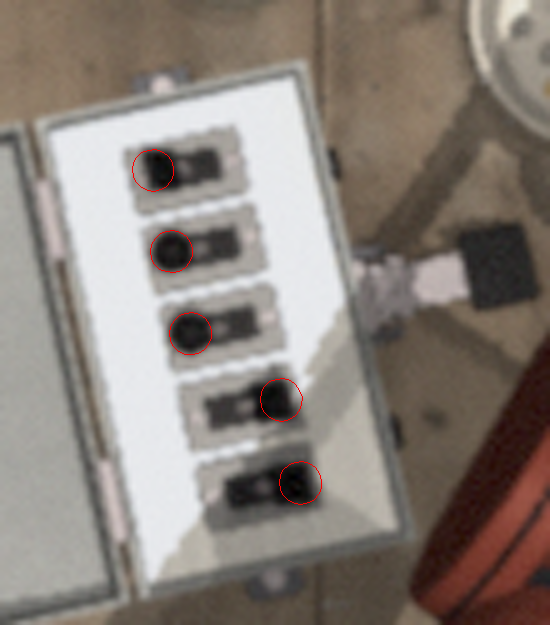

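View pics/full14.png

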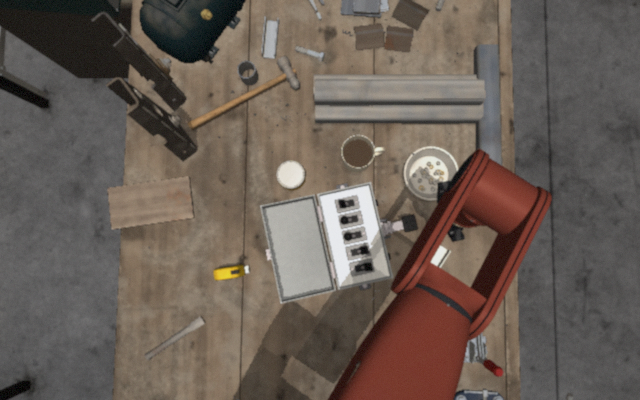

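All five levers sit on their target rings. The cover is open, the tape and channel are clear, and the mug, tin and dish haven't moved. Handing in.

```bash
python3 -c "
from bench import manip; print(manip.finish_job())"
```

```text
the job is handed in; nothing more can be done
None
```

The job is done and handed in at about 22 s of the 69 s allowed.

- **Clearing:** I put the channel on the bench on the latch side, at about (0.47, -0.30). The tape stands beyond the cover's landing area, at about (0.44, 0.21).
- **Cover:** I pressed the latch pad with the jaws shut and held still while the cover sprang open. It came to rest fully open, and I saw nothing touching it as it swung.
- **Levers:** I pushed both ball levers (box x = +40 and 0 mm) to their stops toward the hinge, with 15–25 N at the wrist. In both cameras they match the predicted "on" positions to within about 2 mm. The three flat levers still match their starting positions.

**Last checks:** In the final pictures the mug, tin and dish look unmoved, and the robot was clear of everything. The mug and tin readings came out within 7 mm of the first ones, which is within the detector's error. The last detection pass had two failures: it mistook the open box for the dish, and it missed the channel, which the arm partly hid. I checked both by eye in the pictures instead.

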